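# Lift a coated glass plate from rack to nest and clamp it

### The job

Pick up the green-handled lifter, slide its blade under the amber glass plate on the blue drying rack, carry the plate over on the blade and lower it gently, same way up, onto the white rails between the fences of the black nest, then draw the blade out and lay the lifter flat on the open table. Then turn the nest's brass thumbscrew clockwise until its red finger lies over the plate and the screw seats: stop as soon as the resistance rises, do not force it, and let go. Never touch the glass with the gripper, and leave the other things on the table where they are.

Things in the scene. Friction and masses are not known exactly. Their poses are not given: they have to be found in the camera images.
- plate: Coated amber glass plate, 100 mm (its x) x 120 mm (its y) x 5 mm, about 0.15 kg, loose. Origin at the centre of its underside. It starts lying on the rack's two rails, x roughly along the rack's x.
- lifter: Loose lifter, 0.28 kg: flat dark steel blade 60 mm wide (y), 3 mm thick, green handle above its rear part. Origin on the blade's underside, straight below the grip point; x points to the blade's free tip. Blade from x = -50 to +155 mm; x = +40 to +155 mm is free to carry the plate, which rides well centred at x = +100 mm. Starts flat on the table, tip pointing away from the robot.
- lifter_handle (a point): Grip point of the lifter, centre of the handle's section, 47 mm above the lifter's origin. The handle is a bar along the lifter's x, from x = -50 to +35 mm, 22 mm wide, 35 to 59 mm above the blade's underside, on two posts 18 mm wide at x = -46 to -38 and +26 to +34 mm. Grasp from above, across y.
- rack: Blue drying rack, fixed. Origin under its centre; open front to its -x. Base 130 x 150 x 5 mm. Two white rails along x at y = +-52 mm (8 mm wide, 120 long, tops 20 mm above the table) carry the plate; between them a free gap 96 mm wide, 5 to 20 mm above the table, open at front and back. At the rear over each rail a stop 25 mm high (inner face x = +62, |y| = 40 to 70 mm).
- nest: Black nest, fixed. Origin under the seat's centre; front to its -x. Base 5 mm thick, x = +-65, y = -77 to +123 mm. White rails and the gap between them as on the rack (tops 20 mm high). Metal fences 25 mm high: inner faces y = +-66 mm and, at the corners only (|y| = 46 to 71), x = +-56 mm: 6 mm play all round; the blade passes between |y| < 46. Thumbscrew at x = 0, y = +95 mm.
- clamp (a joint): Angle (rad) of the clamp's red finger, growing clockwise from above. Starts at 0 to 0.2, clear of the seat (at 0 it points 0.27 rad clockwise of the nest's +x). Light drag, about 0.06 N m, to its hard stop at 1.3, where it points to the nest's -y, over the plate, and the screw is seated. It stays where it is left.
- head (a joint): How far (rad, clockwise from above) the knurled head has turned ahead of the finger, against a torsion spring of about 2 N m per rad. Under 0.04 while the finger turns freely; once the finger is at its stop it grows with the resistance, about 0.1 is well seated, over 0.45 is overtightened. Springs back to about 0 when let go.
- clamp_head (a point): Centre of the thumbscrew's knurled brass head, on its upright axis, 51 mm above the table. The head is 36 mm across and reaches from 38 to 64 mm above the table. The red finger below it is 11 mm wide, reaches 49 mm out from the axis and lies 27 to 33 mm above the table, 2 mm above a seated plate.
- puck: Bystander, loose: black round lens cell, 60 mm across, 22 mm high, lying flat; origin under its centre.
- screwdriver: Bystander, loose: screwdriver with an orange handle, lying down, about 200 mm long, under 40 mm high.
- post: Bystander, loose: bright metal post, 25 mm thick, 190 mm high, on a round 64 mm foot; origin under the foot.
- lens: Bystander, loose: lens in a black ring on a short post with a round 64 mm foot, 171 mm high; origin under the foot.
- jar: Bystander, loose: closed jar with a blue cap, 64 mm across, 85 mm high; origin under its centre.
- beam_block: Bystander, loose: upright black sheet 80 mm wide on a small metal foot 50 x 90 mm, 98 mm high; origin under the foot.
- table: The optical table: flat metal top at height 0.
Mind the look-alikes: they are no part of the job. Leave any brown or pink look-alike of the rack alone.

How it is judged:
By the outcome, as a careful person would: the job done as asked, in the order asked, and still so for the second after the job is handed in, with the robot touching nothing.
It also fails if it takes over 72 s, if anything falls off the work surface, if the arm or the gripper's body presses on something with over 40 N, if the wrist force passes 120 N, or if a joint passes its speed limit or range.

### The arm

A 7-joint arm with a two-finger parallel gripper is mounted at the origin on the work surface. World frame = base frame: x ahead of the robot, y to its left, z up, the work surface at z = 0. Lengths are in mm, angles in rad, forces in N, time in s.
With the tool pointing down it reaches from about 400 to 875 mm from the base axis. Payload 6.5 kg.
Tool frame: the origin (TCP) lies midway between the tips of the shut fingers; the grasp point (between the pads) lies 19 mm behind it; x points along the fingers, y is the direction in which the jaws open and shut, and the axes are right-handed (so a half turn about x gives the same grasp; the last joint's range is limited). The gripper opens to 88 mm and grips with 3 to 60 N. Pads are 18 mm wide; open, the fingers measure 123 mm over their backs; the gripper's body (75 mm by 187 mm) begins 45 mm behind the grasp point.
Start: joints at [-1.283, 0.536, -0.004, 1.538, 0.003, 1.067, -0.071], TCP at [225.197, 609.735, 238.716] pointing down, gripper open.
Joint ranges: [-2.7, 2.7], [-0.37, 2.16], [-1.27, 1.26], [0.24, 2.4], [-1.31, 4.45], [0.19, 1.91], [-2.76, 2.76]. Speed limits (rad/s): [2.39, 2.39, 3.14, 3.14, 3.14, 3.14, 3.14].

### API

Orientations are given as [roll, pitch, yaw] about the fixed x, y, z axes, in that order (R = Rz(yaw) Ry(pitch) Rx(roll)).
In Python, from plant import * gives the robot as it stands.
- The arm moves only by the tool step_arm, never from a script. Its argument "motion" is a list of rows, each a list of 3 entries, a list of its own where there are three numbers: the shift along the tool's x, y, z in m, then the turn, a rotation vector about the tool's x, y, z in degrees, then the closure, from 0 (fully open) to 1 (shut). A call has 1 to 10 rows; each row is the pose to reach, as a shift and turn from the pose commanded when the call began, along the tool's axes at that moment; what a row does not reach only later rows make up. A row lasts 1/8 s, in which the tool goes at most 62.5 mm and 10.7 degrees, less where a joint would pass 70% of its speed; a pose out of reach is approached as far as the arm can. A call with a gripper value outside its range is refused whole. The fingers move at their own pace and stop on an object; "newtons" is the grip in N (left out, the last holds). Time passes only in rows, so rows that repeat a pose let the fingers close. It gives the time, the measured TCP pose, the force and the opening at its end, in the units of the state.
- sense(): the state, without advancing time (a new reading comes with each control period).
- camera(name): name is "scene" or "top" or "wrist"; returns (picture, depth): 480x640x3 uint8, red, green, blue; 480x640 float32, mm along the optical axis (not along the pixel's ray), 0 where there is no reading.
- camera_params(name): a dict with "camera_matrix" (3x3 intrinsics, pixels), "dist" ([k1, k2, p1, p2, k3] as OpenCV has them; the pictures are not rectified), "rvec" (rotation vector, rad) and "tvec" (3), from world to camera coordinates, as OpenCV has them; the wrist camera has in their place "T_tool_cam" (4x4, takes a point from camera to tool coordinates, whose origin is the TCP and whose axes are the tool frame's). Camera axes: x right, y down, z forward; pixel columns grow to the right and rows downward; lengths in mm; the calibration is good to about 2 mm. A picture is of the moment at which its call begins: read the wrist's pose just before it. camera_params takes no time and is no camera call.
- close_job(): hands the job in, once; it reports no verdict.
The state is a dict: "time": time; "q": joint angles; "joint_velocities": joint speeds; "tau": joint torques, N m; "eef_pos": TCP position; "tcp_rot": TCP orientation; "wrist_force": force on the tool from outside, world axes, zero at the start; "wrist_torque": the same for the moment, N m; "grip_width": finger opening in mm.
Only numpy, scipy, OpenCV 4.12 (cv2) and the standard library are available. Lean on these libraries where they do the work, as an engineer would, in place of code of your own. Each camera call takes 0.05 s, during which the arm holds its last target.

## Working session

There is one attempt and no reset: what is moved stays moved. The work goes in short steps, Python scripts to look and compute and a tool call to move; the robot and the scene stay as the last step left them, time stands still between calls to the robot, and variables do not carry over. Pictures are saved under pics/ and viewed, and the job is handed in when it is done.

Besides the shell and the picture viewer there is one more tool, called as name(argument=value, ...) on one line, values as JSON. step_arm: Moves the arm, as the interface text tells. Its arguments: {"type":"object","properties":{"motion":{"type":"array","items":{"type":"array"}},"newtons":{"type":"number"}},"required":["motion"]}

```bash
ls; mkdir -p pics
python3 - <<'E'
from plant import *
import cv2
print(sense())
for n in ["scene","top","wrist"]:
    p,d=camera(n); cv2.imwrite(f"pics/{n}0.png",p[:,:,::-1]); 
    import numpy as np; np.save(f"pics/{n}0.npy",d)
    print(n,camera_params(n))
E
```

```text
pics
{'time': 0.0, 'q': array([-1.28316908,  0.53716171, -0.00444458,  1.53885432,  0.002595  ,
        1.06729369, -0.07118277]), 'joint_velocities': array([-0.00021005,  0.0006423 , -0.00176565,  0.00202122, -0.00059893,
        0.00096169,  0.00126169]), 'tau': array([-3.31354149e-04, -5.70983863e+01,  9.90493409e-01, -2.51603347e+01,
       -5.63176686e-02,  1.77514530e-02,  1.62006704e-04]), 'eef_pos': array([225.01905339, 609.16032722, 237.84923573]), 'tcp_rot': array([-1.50164121,  1.56908503, -1.85537663]), 'wrist_force': array([0.2072048 , 0.21640752, 0.11759793]), 'wrist_torque': array([-0.00332644, -0.01650658,  0.01007305]), 'grip_width': 88.08184869015604}
scene {'camera_matrix': array([[513.93678088,   0.        , 329.97933049],
       [  0.        , 513.93678088, 238.7739067 ],
       [  0.        ,   0.        ,   1.        ]]), 'dist': array([-0.04425748,  0.        ,  0.        ,  0.        ,  0.        ]), 'rvec': array([ 1.77938537,  1.83719344, -0.69631227]), 'tvec': array([  32.00221788, -361.85254069, 1756.99822256])}
top {'camera_matrix': array([[611.78318341,
[... 250 characters left out ...]
01308,  0.17018057]), 'tvec': array([  18.40770622,  523.04385563, 1743.23064152])}
wrist {'camera_matrix': array([[333.68645375,   0.        , 320.8325407 ],
       [  0.        , 333.68645375, 239.89211102],
       [  0.        ,   0.        ,   1.        ]]), 'dist': array([-0.01923721,  0.        ,  0.        ,  0.        ,  0.        ]), 'T_tool_cam': array([[ 4.68150212e-05, -2.99407384e-01,  9.54125367e-01,
        -1.46419279e+02],
       [ 9.99999992e-01,  1.24726887e-04, -9.92623230e-06,
         5.12366441e-02],
       [-1.16033099e-04,  9.54125360e-01,  2.99407387e-01,
        -7.74666868e+01],
       [ 0.00000000e+00,  0.00000000e+00,  0.00000000e+00,
         1.00000000e+00]])}
```

View pics/top0.png

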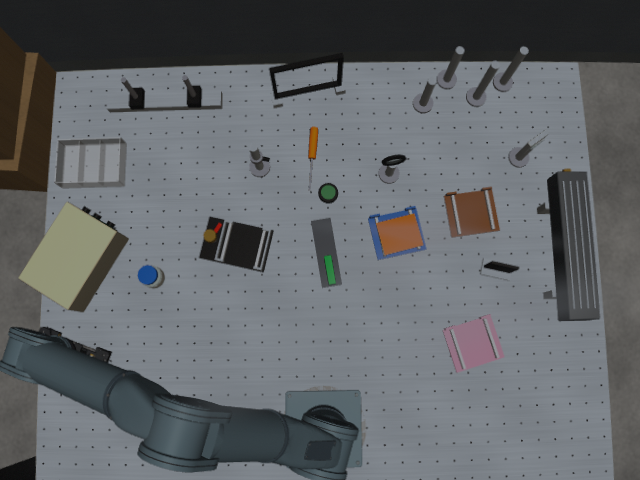

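View pics/scene0.png

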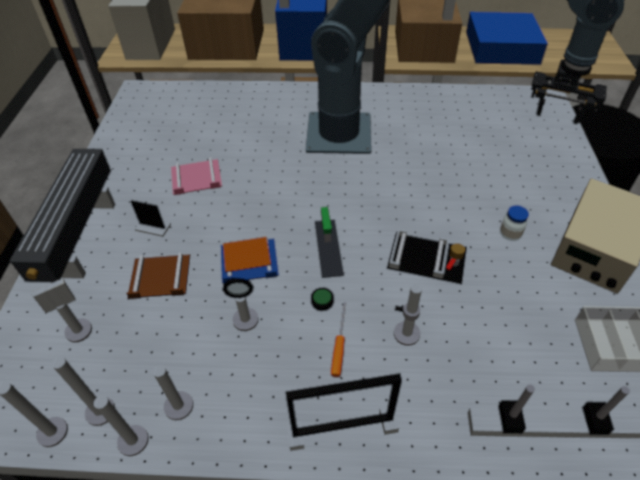

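View pics/wrist0.png

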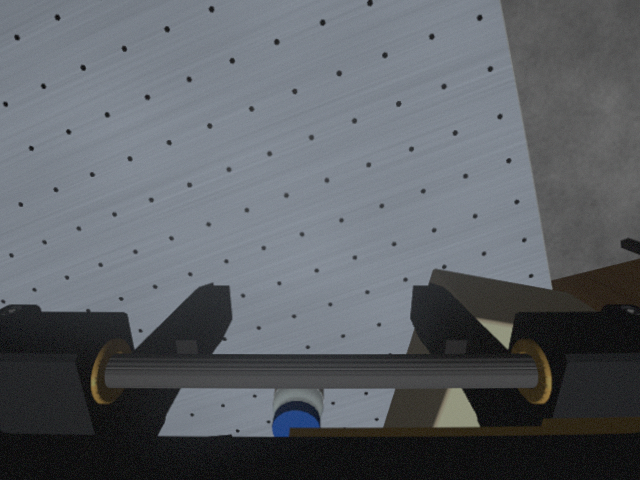

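The top view shows the lifter at about (326,253), the blue rack with the amber plate at (398,233) and the nest at (237,245). The screw is at (210,236). I'll measure these next.

```bash
cat > h.py <<'E'
import numpy as np, cv2
from scipy.spatial.transform import Rotation as R
def ray(P,uv,T=None):
    """returns origin, dirs (world). T: 4x4 world_from_tool for wrist"""
    uv=np.asarray(uv,float).reshape(-1,1,2)
    n=cv2.undistortPoints(uv,P["camera_matrix"],P["dist"]).reshape(-1,2)
    d=np.c_[n,np.ones(len(n))]
    if T is None:
        Rm=cv2.Rodrigues(P["rvec"])[0]; return -Rm.T@P["tvec"], d@Rm
    M=T@P["T_tool_cam"]; return M[:3,3], d@M[:3,:3].T
def onplane(P,uv,z,T=None):
    o,d=ray(P,uv,T); z=np.broadcast_to(z,len(d)); s=(z-o[2])/d[:,2]
    return o+d*s[:,None]
def tool(s):
    T=np.eye(4); T[:3,:3]=R.from_euler('xyz',s['tcp_rot']).as_matrix(); T[:3,3]=s['eef_pos']; return T
def proj(P,X,T=None):
    X=np.asarray(X,float).reshape(-1,3)
    if T is None: return cv2.projectPoints(X,P["rvec"],P["tvec"],P["camera_matrix"],P["dist"])[0].reshape(-1,2)
    M=np.linalg.inv(T@P["T_tool_cam"]); return cv2.projectPoints(X,cv2.Rodrigues(M[:3,:3])[0],M[:3,3],P["camera_matrix"],P["dist"])[0].reshape(-1,2)
E
python3 - <<'E'
from plant import *
from h import *
t=cv2.imread("pics/top0.png")
a=cv2.resize(t[200:290,190:290],None,fx=4,fy=4,interpolation=cv2.INTER_CUBIC)
b=cv2.resize(t[200:290,300:435],None,fx=4,fy=4,interpolation=cv2.INTER_CUBIC)[:, :540]
c=np.vstack([cv2.copyMakeBorder(a[:300],0,0,0,140,0),b[:300]]) if 0 else None
cv2.imwrite("pics/nestc.png",a); cv2.imwrite("pics/rackc.png",b)
hsv=cv2.cvtColor(t,cv2.COLOR_BGR2HSV)
P=camera_params("top")
def m(name,lo,hi,z,roi):
    k=cv2.inRange(hsv,lo,hi); mm=np.zeros_like(k); x0,y0,x1,y1=roi; mm[y0:y1,x0:x1]=k[y0:y1,x0:x1]
    ct=max(cv2.findContours(mm,0,1)[0],key=cv2.contourArea)
    r=cv2.minAreaRect(ct); bx=cv2.boxPoints(r)
    W=onplane(P,np.vstack([r[0],bx]),z); print(name,r,cv2.contourArea(ct)); print(W[:,:2].round(1))
m("handle",(50,100,40),(75,255,255),59,(300,200,350,300))
m("plate",(5,120,80),(16,255,255),25,(360,190,430,270))
m("blue",(100,120,60),(125,255,255),5,(360,190,430,270))
m("brass",(10,80,60),(25,255,255),64,(195,220,225,250))
m("red",(0,150,80),(6,255,255),33,(195,215,235,250))
m("lifter",(0,0,30),(179,255,110),3,(305,212,348,292))
E
```

```text
handle ((329.47296142578125, 269.3378601074219), (29.09861946105957, 7.39795446395874), 80.53767395019531) 181.5
[[452.6 -23.6]
 [492.9  -6.9]
 [496.  -28.1]
 [412.6 -40.2]
 [409.5 -19.2]]
plate ((398.8465576171875, 233.67430114746094), (32.78757095336914, 39.16472244262695), 75.0685806274414) 1192.0
[[ 559.8 -231.8]
 [ 593.6 -164.1]
 [ 622.4 -278.2]
 [ 526.2 -299.2]
 [ 498.  -186. ]]
blue ((395.98358154296875, 231.6802978515625), (43.46021270751953, 48.67085647583008), 76.75948333740234) 346.0
[[ 569.7 -226. ]
 [ 618.9 -141.4]
 [ 651.  -285.9]
 [ 520.9 -310.2]
 [ 489.8 -167.2]]
brass ((209.5, 235.0), (12.0, 11.0), 90.0) 109.5
[[558.2 323.3]
 [576.3 339.7]
 [575.7 307.4]
 [540.2 307. ]
 [540.8 339.2]]
red ((217.53843688964844, 227.19229125976562), (3.882901668548584, 9.707253456115723), 33.690067291259766) 30.0
[[587.2 305.4]
 [578.5 318.1]
 [602.6 302.3]
 [595.9 292.6]
 [571.8 308.4]]
lifter ((325.82293701171875, 252.3568878173828), (68.15096282958984, 20.51810646057129), 80.13418579101562) 1309.0
[[511.  -14.5]
 [608.6  31.7]
 [618.4 -29.3]
 [414.9 -59.9]
 [405.5   0. ]]
```

View pics/nestc.png

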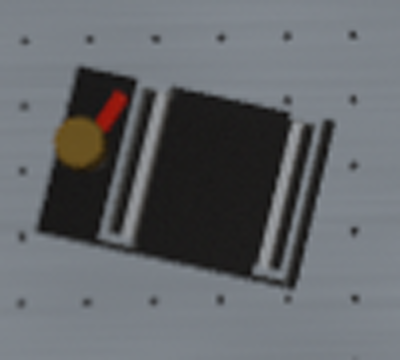

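View pics/rackc.png

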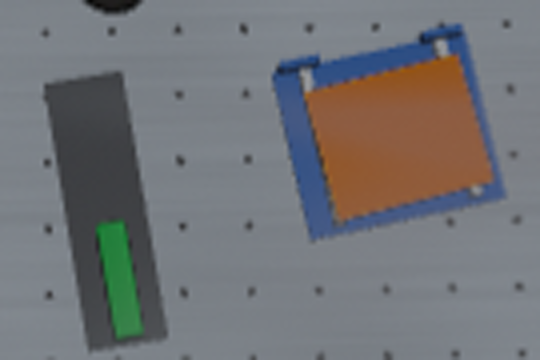

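Run:
```python
from plant import *
from h import *
s=sense(); T=tool(s); print(T.round(3))
P=camera_params("top")
# nest features from crop px/4 + offset(190,200)
def f(z,*uv): 
    print(onplane(P,np.array(uv)/4+[190,200],z)[:,:2].round(1).tolist())
f(20,(118,240),(158,90),(268,270),(298,125))  # rails approx
f(5,(38,230),(78,68),(295,287))
f(64,(79,142)); f(33,(122,97))
for n,uv,z in [("lens",(388,175),0),("post",(260,170),0),("puck",(328,193),22),("jar",(149,275),85),("scrd",(312,165),10)]:
    print(n,onplane(P,[uv],z)[0].round())
```

```text
[[-0.00000e+00  3.46000e-01  9.38000e-01  2.25029e+02]
 [-1.00000e-03  9.38000e-01 -3.46000e-01  6.09289e+02]
 [-1.00000e+00 -1.00000e-03  0.00000e+00  2.38038e+02]
 [ 0.00000e+00  0.00000e+00  0.00000e+00  1.00000e+00]]
[[490.7, 300.6], [603.5, 271.8], [466.6, 189.3], [575.0, 166.9]]
[[501.5, 363.5], [624.7, 335.0], [455.5, 170.8]]
[[556.7, 322.6]]
[[596.0, 296.6]]
lens [ 747. -209.    0.]
post [770. 183.   0.]
puck [688. -24.  22.]
jar [441. 493.  85.]
scrd [780.  23.  10.]
```

step_arm(motion=[[[-0.06,-0.5,0.41],[150,0,0],0],[[-0.06,-0.5,0.41],[150,0,0],0],[[-0.06,-0.5,0.41],[150,0,0],0],[[-0.06,-0.5,0.41],[150,0,0],0],[[-0.06,-0.5,0.41],[150,0,0],0],[[-0.06,-0.5,0.41],[150,0,0],0],[[-0.06,-0.5,0.41],[150,0,0],0],[[-0.06,-0.5,0.41],[150,0,0],0],[[-0.06,-0.5,0.41],[150,0,0],0],[[-0.06,-0.5,0.41],[150,0,0],0]])

```text
time: 1.4
eef_pos: [428.9, 19.8, 296.9]
tcp_rot: [3.121, 1.57, 0.887]
wrist_force: [0.8, 0.4, -0.8]
grip_width: 88.2
```

```bash
cat >> h.py <<'E'
def yawz(T): return np.arctan2(T[1,2],T[0,2])
def plan(s,pos,yaw,T=None):
    """shift in tool axes (m) and clockwise turn deg to reach TCP pos, tool-z yaw, pointing down"""
    if T is None: T=tool(s)
    z=np.array([np.cos(yaw),np.sin(yaw),0]); x=np.array([0,0,-1.]); G=np.c_[x,np.cross(z,x),z]
    print("shift",(T[:3,:3].T@(np.array(pos)-T[:3,3])/1000).round(4),"rotvec",np.degrees(R.from_matrix(T[:3,:3].T@G).as_rotvec()).round(2))
E
python3 - <<'E'
from plant import *
from h import *
s=sense(); T=tool(s); print(s['time'],s['eef_pos'],yawz(T),s['q']); plan(s,(440,0,300),0.147-np.pi)
E
```

```text
1.4 [428.87714663  19.78061103 296.85205285] -2.2345303034453643 [-0.74059404  0.07419536  0.63064639  2.04652001 -0.05171261  1.0349482
 -0.74860585]
shift [-0.0032  0.0209  0.0087] rotvec [ 4.355e+01 -6.000e-02  2.000e-02]
```

step_arm(motion=[[[0,0.02,0.01],[10,0,0],0],[[0,0.02,0.01],[20,0,0],0],[[0,0.02,0.01],[30,0,0],0],[[0,0.02,0.01],[40,0,0],0],[[0,0.02,0.01],[43.5,0,0],0],[[0,0.02,0.01],[43.5,0,0],0],[[0,0.02,0.01],[43.5,0,0],0]])

```text
time: 2.28
eef_pos: [438.3, 1.5, 296.4]
tcp_rot: [-0.505, 1.571, 2.792]
wrist_force: [0.1, 0.9, -0.1]
grip_width: 87.9
```

Run:
```python
from plant import *
from h import *
s=sense(); T=tool(s); print(s['time'],s['eef_pos'],yawz(T),s['q'],abs(s['joint_velocities']).max())
p,d=camera("wrist"); cv2.imwrite("pics/w1.png",p[:,:,::-1]); np.savez("pics/w1.npz",d=d,T=T)
p,d=camera("top"); cv2.imwrite("pics/top1.png",p[:,:,::-1]);
```

```text
2.275 [438.25255911   1.49053149 296.41688565] -2.986636247982949 [-0.76228547  0.10036003  0.71361937  2.03049886 -0.07633895  1.03651832
 -1.42806382] 0.004635824345655232
```

View pics/w1.png

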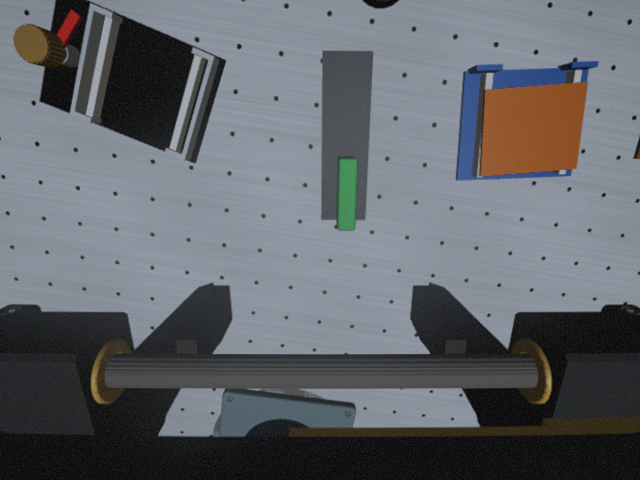

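Run:
```python
from plant import *
from h import *
t=cv2.imread("pics/w1.png"); T=np.load("pics/w1.npz")['T']; P=camera_params("wrist")
cv2.imwrite("pics/w1n.png",cv2.resize(t[0:170,0:240],None,fx=3.3,fy=3.3,interpolation=cv2.INTER_CUBIC))
cv2.imwrite("pics/w1r.png",cv2.resize(t[50:190,440:610],None,fx=4,fy=4,interpolation=cv2.INTER_CUBIC))
hsv=cv2.cvtColor(t,cv2.COLOR_BGR2HSV)
def m(name,lo,hi,z,roi):
    k=cv2.inRange(hsv,lo,hi); mm=np.zeros_like(k); x0,y0,x1,y1=roi; mm[y0:y1,x0:x1]=k[y0:y1,x0:x1]
    ct=max(cv2.findContours(mm,0,1)[0],key=cv2.contourArea)
    w=onplane(P,ct.reshape(-1,2),z,T)[:,:2].astype(np.float32)
    r=cv2.minAreaRect(w); print(name,np.round(r[0],1),np.round(r[1],1),"ang",round(np.radians(r[2]),4)); print(cv2.boxPoints(r).round(1).tolist())
m("handle",(50,100,110),(75,255,255),59,(300,140,380,250))
m("handle",(50,100,60),(75,255,255),59,(300,140,380,250))
m("blade",(0,0,30),(179,255,110),3,(312,40,384,150))
m("plate",(5,150,80),(14,255,255),25,(440,50,610,190))
m("blue",(105,150,60),(125,255,255),5,(440,50,610,190))
print(onplane(camera_params("top"),[(0,0)],0) is not None)
```

```text
handle [454.4 -26.6] [81.5 19.7] ang 0.1518
[[412.6000061035156, -23.0], [415.6000061035156, -42.5], [496.20001220703125, -30.200000762939453], [493.20001220703125, -10.699999809265137]]
handle [454.9 -26.5] [82.8 20.7] ang 0.1702
[[412.3999938964844, -23.299999237060547], [415.8999938964844, -43.70000076293945], [497.5, -29.700000762939453], [494.0, -9.300000190734863]]
blade [558.6 -10.2] [112.1  62. ] ang 0.1566
[[498.3999938964844, 11.699999809265137], [508.0, -49.5], [618.7999877929688, -32.0], [609.0999755859375, 29.200000762939453]]
plate [ 561.  -235.6] [ 99.4 119.1] ang 0.2339
[[498.8999938964844, -189.1999969482422], [526.5, -305.1000061035156], [623.2000122070312, -282.0], [595.5, -166.1999969482422]]
blue [ 620.9 -215.3] [ 24.3 114.5] ang 0.164
[[599.5, -160.8000030517578], [618.2999877929688, -273.79998779296875], [642.2000122070312, -269.79998779296875], [623.5, -156.8000030517578]]
True
```

View pics/w1n.png

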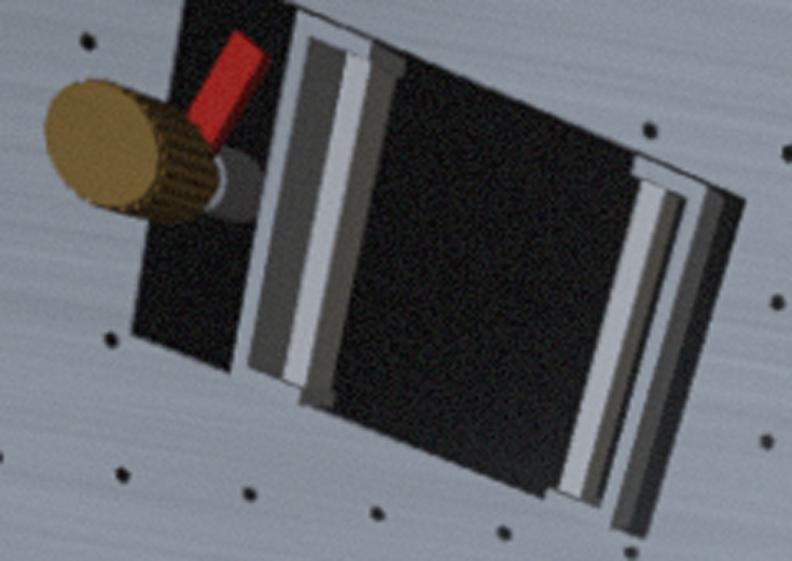

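View pics/w1r.png

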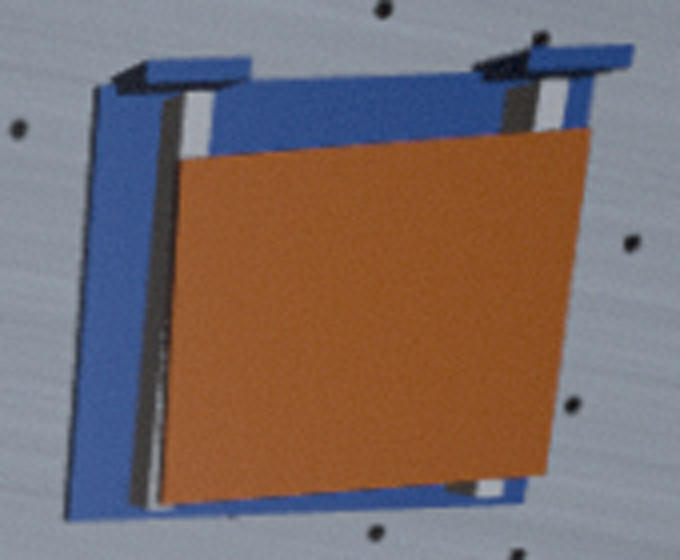

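```bash
cat > m1.py <<'E'
from plant import *
from h import *
T=np.load("pics/w1.npz")['T']; P=camera_params("wrist")
def fit(L,W):
    L=np.array(L,float);W=np.array(W)[:,:2]
    lc=L-L.mean(0);wc=W-W.mean(0)
    a=np.arctan2((lc[:,0]*wc[:,1]-lc[:,1]*wc[:,0]).sum(),(lc*wc).sum())
    Rm=np.array([[np.cos(a),-np.sin(a)],[np.sin(a),np.cos(a)]])
    t=W.mean(0)-Rm@L.mean(0)
    print("origin",t.round(1),"yaw",round(a,4)); print("res",(W-(L@Rm.T+t)).round(1).tolist()); return t,a
if __name__=="__main__":
    n=np.array([(357,55),(297,382),(655,185),(572,490)])/3.3
    w=onplane(P,n,20,T); print(w.round(1).tolist())
    fit([(60,52),(-60,52),(60,-52),(-60,-52)],w)
    n2=np.array([(132,333),(743,202)])/3.3
    print("nest base",onplane(P,n2,5,T).round(1).tolist())
    # fence tops (z 25?) 
    b=np.array([(66,520),(525,502),(97,88)])/4+[440,50]
    w=onplane(P,b,5,T); print(w.round(1).tolist())
    fit([(-65,75),(-65,-75),(65,75)],w)
    r=np.array([(198,93),(490,488)])/4+[440,50]
    print("rack rail pts",onplane(P,r,20,T).round(1).tolist())
    print("screw top",onplane(P,[np.array((102,143))/3.3],64,T).round(1))
    print("finger tip",onplane(P,[np.array((252,45))/3.3],33,T).round(1))
E
python3 m1.py
```

```text
[[604.7, 267.1, 20.0], [495.6, 291.4, 20.0], [579.5, 164.8, 20.0], [472.2, 190.3, 20.0]]
origin [538.  228.4] yaw -0.2297
res [[-3.6, 1.7], [4.2, -1.3], [-5.1, 0.7], [4.5, -1.1]]
nest base [[503.4, 362.8, 5.0], [580.9, 138.5, 5.0]]
[[487.6, -170.2, 5.0], [517.4, -318.5, 5.0], [613.8, -144.8, 5.0]]
origin [ 565.9 -231.3] yaw 0.2031
res [[0.6, 0.7], [0.1, -0.7], [-0.6, -0.1]]
rack rail pts [[613.9, -168.8, 20.0], [519.7, -294.4, 20.0]]
screw top [[560.  320.8  64. ]]
finger tip [[600.  293.8  33. ]]
```

step_arm(motion=[[[0.01,-0.05,0],[0,0,0],0],[[0.02,-0.1,-0.01],[0,0,0],0],[[0.035,-0.15,-0.02],[0,0,0],0],[[0.046,-0.198,-0.023],[0,0,0],0],[[0.046,-0.198,-0.023],[0,0,0],0],[[0.046,-0.198,-0.023],[0,0,0],0],[[0.046,-0.198,-0.023],[0,0,0],0]])

```text
time: 3.25
eef_pos: [431.3, 199.3, 250.8]
tcp_rot: [-2.964, 1.57, 0.329]
wrist_force: [-0.3, 0.7, 0.3]
grip_width: 88.2
```

Run:
```python
from plant import *
from h import *
s=sense(); T=tool(s); print(s['time'],s['eef_pos'],yawz(T),s['q'],abs(s['joint_velocities']).max())
p,d=camera("wrist"); cv2.imwrite("pics/w2.png",p[:,:,::-1]); np.savez("pics/w2.npz",d=d,T=T)
plan(s,(461.5-0,-25.5,150),0.155-np.pi)
```

```text
3.25 [431.25675731 199.27371924 250.84234966] -2.9902010164436943 [-1.00071671  0.23990905  0.55425756  1.99943776 -0.15513714  0.94229155
 -1.78715921] 0.003117032474904643
shift [0.1008 0.2268 0.0041] rotvec [-0.21 -0.03  0.01]
```

View pics/w2.png

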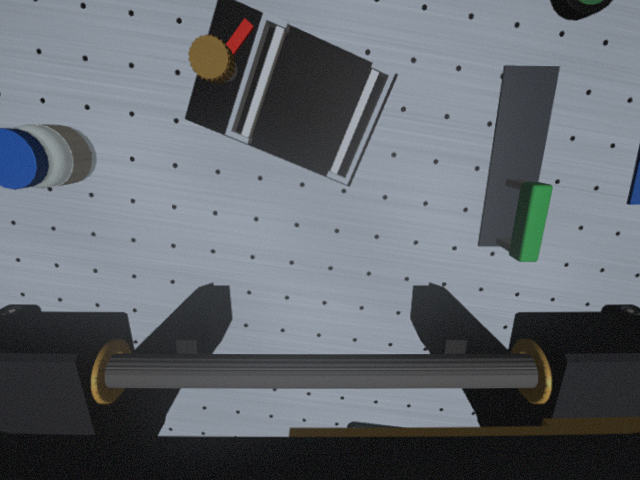

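Run:
```python
from h import *
t=cv2.imread("pics/w2.png")
cv2.imwrite("pics/w2n.png",cv2.resize(t[0:195,180:405],None,fx=3.5,fy=3,interpolation=cv2.INTER_CUBIC))
```

```text
(no output)
```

View pics/w2n.png

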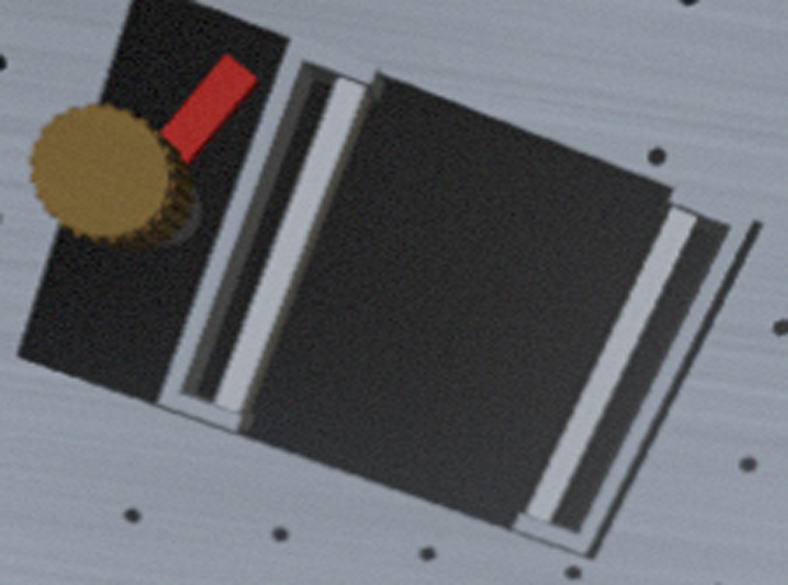

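Run:
```python
from plant import *
from h import *
from m1 import fit
T=np.load("pics/w2.npz")['T']; P=camera_params("wrist")
c=lambda a: np.array(a)/[3.5,3]+[180,0]
w=onplane(P,c([(352,82),(230,408),(683,210),(543,518)]),20,T); print(w.round(1).tolist())
fit([(56,52),(-56,52),(56,-52),(-56,-52)],w)
w=onplane(P,c([(18,355),(595,557),(763,225)]),5,T); print(w.round(1).tolist())
fit([(-65,123),(-65,-77),(65,-77)],w)
print("screw",onplane(P,c([(99,170)]),64,T).round(1)); print("finger",onplane(P,c([(240,66),(175,146)]),33,T).round(1))
t=cv2.imread("pics/w2.png"); hsv=cv2.cvtColor(t,cv2.COLOR_BGR2HSV)
k=cv2.inRange(hsv,(50,100,100),(75,255,255)); ct=max(cv2.findContours(k,0,1)[0],key=cv2.contourArea)
```

```text
[[604.1, 266.2, 20.0], [495.4, 291.3, 20.0], [580.3, 165.6, 20.0], [471.3, 189.2, 20.0]]
origin [537.8 228.1] yaw -0.2259
res [[0.1, -0.0], [0.6, 0.0], [-0.4, 0.8], [-0.3, -0.7]]
[[503.7, 362.9, 5.0], [457.6, 168.7, 5.0], [582.2, 138.6, 5.0]]
origin [538.  228.3] yaw -0.2372
res [[0.0, -0.3], [0.9, -0.1], [-0.9, 0.4]]
screw [[560.2 321.3  64. ]]
finger [[600.8 295.1  33. ]
 [575.2 311.   33. ]]
```

step_arm(motion=[[[0.02,0.055,0.001],[0,0,0],0],[[0.05,0.11,0.002],[0,0,0],0],[[0.08,0.165,0.003],[0,0,0],0],[[0.11,0.22,0.004],[0,0,0],0],[[0.12,0.227,0.004],[0,0,0],0],[[0.13,0.227,0.004],[0,0,0],0],[[0.13,0.227,0.004],[0,0,0],0]])

```text
time: 4.18
eef_pos: [461.4, -22.8, 120.3]
tcp_rot: [-1.043, 1.57, 2.255]
wrist_force: [0.2, 0.0, -0.2]
grip_width: 88.3
```

Run:
```python
from plant import *
from h import *
s=sense(); T=tool(s); print(s['time'],s['eef_pos'],yawz(T)+np.pi,s['q'])
p,d=camera("wrist"); cv2.imwrite("pics/w3.png",p[:,:,::-1])
P=camera_params("wrist")
t=p[:,:,::-1].copy(); hsv=cv2.cvtColor(t,cv2.COLOR_BGR2HSV)
k=cv2.inRange(hsv,(50,100,60),(75,255,255)); ct=max(cv2.findContours(k,0,1)[0],key=cv2.contourArea)
w=onplane(P,ct.reshape(-1,2),59,T)[:,:2].astype(np.float32); print(cv2.minAreaRect(w),cv2.boxPoints(cv2.minAreaRect(w)))
plan(s,(461.5,-25.5,28),0.155-np.pi)
```

```text
4.175 [461.41351765 -22.77570848 120.29703835] 0.15567135741195548 [-0.47520352  0.45529699  0.52714854  2.13552292 -0.37999081  0.64149831
 -1.09876571]
((455.19061279296875, -26.413137435913086), (83.57981872558594, 21.17281150817871), 8.382579803466797) [[412.30386  -22.032057]
 [415.39047  -42.978672]
 [498.07736  -30.794218]
 [494.99075   -9.847603]]
shift [0.0923 0.0028 0.0003] rotvec [0.04 0.03 0.05]
```

View pics/w3.png

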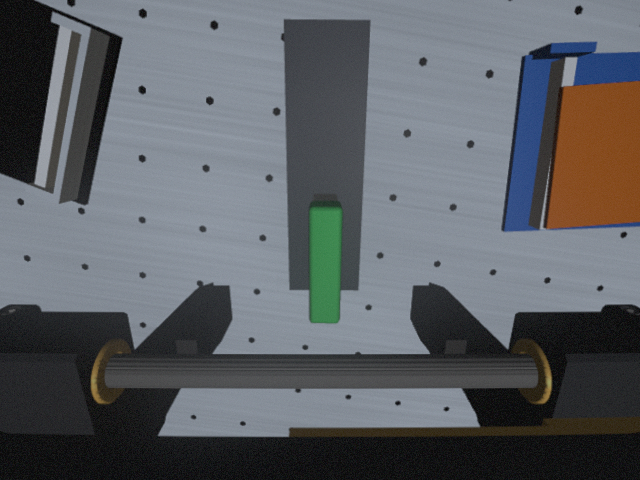

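step_arm(motion=[[[0.02,0.0025,0],[0,0,0],0],[[0.045,0.0025,0],[0,0,0],0],[[0.07,0.0025,0],[0,0,0],0],[[0.085,0.0025,0],[0,0,0],0],[[0.092,0.0025,0],[0,0,0],0],[[0.092,0.0025,0],[0,0,0],0],[[0.092,0.0025,0],[0,0,0],1],[[0.092,0.0025,0],[0,0,0],1],[[0.092,0.0025,0],[0,0,0],1],[[0.092,0.0025,0],[0,0,0],1]], newtons=45)

```text
time: 5.48
eef_pos: [462.1, -26.8, 28.6]
tcp_rot: [3.119, 1.571, 0.131]
wrist_force: [0.3, -0.3, -0.5]
grip_width: 49.7
```

step_arm(motion=[[[0,0,0],[0,0,0],1],[[0,0,0],[0,0,0],1]])

```text
time: 5.72
eef_pos: [462.0, -26.8, 28.5]
tcp_rot: [0.785, 1.571, -2.203]
wrist_force: [0.4, 0.2, -1.1]
grip_width: 30.3
```

step_arm(motion=[[[0,0,0],[0,0,0],1],[[0,0,0],[0,0,0],1],[[0,0,0],[0,0,0],1],[[0,0,0],[0,0,0],1]])

```text
time: 6.22
eef_pos: [461.9, -26.6, 28.5]
tcp_rot: [-0.911, 1.571, 2.384]
wrist_force: [-0.9, -0.0, -0.1]
grip_width: 21.3
```

step_arm(motion=[[[-0.01,0,0],[0,0,0],1],[[-0.03,0,0],[0,0,0],1],[[-0.055,0,0],[0,0,0],1],[[-0.06,0,0],[0,0,0],1],[[-0.06,0,0],[0,0,0],1]])

```text
time: 6.85
eef_pos: [461.9, -26.7, 88.5]
tcp_rot: [-3.061, 1.57, 0.235]
wrist_force: [-0.3, -0.3, -4.2]
grip_width: 21.6
```

Run:
```python
from plant import *
from h import *
s=sense(); T=tool(s); print(s['time'],s['eef_pos'],yawz(T)+np.pi,s['q'],s['grip_width'],s['wrist_force'],s['wrist_torque'])
p,d=camera("wrist"); cv2.imwrite("pics/w4.png",p[:,:,::-1]); np.savez("pics/w4.npz",d=d,T=T)
P=camera_params("wrist"); print(T[:3,:3].round(4))
```

```text
6.85 [461.93315333 -26.65436707  88.50092604] 0.15383155486001332 [-0.42932996  0.51739     0.48362067  2.14667387 -0.43887898  0.572164
 -1.04227207] 21.61620768079 [-0.31407887 -0.30659243 -4.15925374] [ 0.01750306  0.21644983 -0.02095139]
[[ 4.000e-04  1.532e-01 -9.882e-01]
 [ 1.000e-04 -9.882e-01 -1.532e-01]
 [-1.000e+00 -0.000e+00 -4.000e-04]]
```

View pics/w4.png

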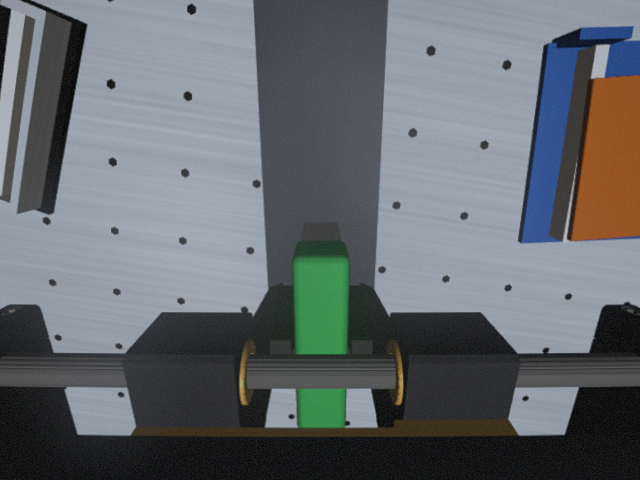

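```bash
cat > tilt.py <<'E'
from plant import *
from h import *
def blade(f,rows=(5,215),cols=(275,365)):
    z=np.load(f); d=z['d'];T=z['T'];P=camera_params("wrist")
    v,u=np.mgrid[rows[0]:rows[1]:5,cols[0]:cols[1]:5]; uv=np.c_[u.ravel(),v.ravel()]; dd=d[uv[:,1],uv[:,0]]
    o,r=ray(P,uv,T); X=o+r*dd[:,None]; X=X[dd>0]
    L=(X-T[:3,3])@T[:3,:3]  # tool coords
    A=np.c_[np.ones(len(L)),L[:,1],-L[:,2]]  # y, lifter x
    c=np.linalg.lstsq(A,L[:,0],rcond=None)[0]; e=L[:,0]-A@c; k=abs(e)<3*np.median(abs(e))+.3
    c=np.linalg.lstsq(A[k],L[k,0],rcond=None)[0]
    print("tool-x (down) of surface at origin, slope y, slope lifter-x:",c.round(4),"rms",e[k].std().round(2),"world z range",X[:,2].min().round(1),X[:,2].max().round(1))
if __name__=="__main__":
    import sys; blade(sys.argv[1])
E
python3 tilt.py pics/w4.npz
python3 - <<'E'
from plant import *
from h import *
s=sense()
# lifter origin targets
a=0.225; ax=np.array([np.cos(a),np.sin(a)]); pc=np.array([561,-235.6])
for back in (220,):
    p=pc-ax*back; print(p)
    plan(s,(*p,88),a-np.pi)
print(pc-100*ax)
E
```

```text
tool-x (down) of surface at origin, slope y, slope lifter-x: [2.50107e+01 2.00000e-03 3.20000e-03] rms 0.64 world z range 61.0 65.2
[ 346.54529644 -284.68339967]
shift [1.000e-04 2.374e-01 1.532e-01] rotvec [-4.08  0.03  0.01]
[ 463.52058929 -257.91063621]
```

step_arm(motion=[[[0,0.02,0.03],[-1,0,0],1],[[0,0.06,0.07],[-1,0,0],1],[[0,0.1,0.1],[-2,0,0],1],[[0,0.14,0.13],[-3,0,0],1],[[0,0.18,0.15],[-4,0,0],1],[[0,0.22,0.16],[-4.1,0,0],1],[[0,0.237,0.163],[-4.1,0,0],1],[[0,0.237,0.163],[-4.1,0,0],1],[[0,0.237,0.163],[-4.1,0,0],1]])

```text
time: 8.02
eef_pos: [337.2, -284.0, 88.0]
tcp_rot: [-1.232, 1.569, 2.137]
wrist_force: [0.4, -0.2, -2.0]
grip_width: 21.1
```

Run:
```python
from plant import *
from h import *
s=sense(); T=tool(s); print(s['time'],s['eef_pos'],yawz(T)+np.pi,s['q'],s['grip_width'],s['wrist_force'],s['wrist_torque'])
p,d=camera("wrist"); cv2.imwrite("pics/w5.png",p[:,:,::-1]); np.savez("pics/w5.npz",d=d,T=T)
P=camera_params("wrist")
hsv=cv2.cvtColor(p,cv2.COLOR_RGB2HSV)
k=cv2.inRange(hsv,(5,150,80),(14,255,255)); ct=max(cv2.findContours(k,0,1)[0],key=cv2.contourArea)
w=onplane(P,ct.reshape(-1,2),25,T)[:,:2].astype(np.float32); print(cv2.minAreaRect(w),cv2.boxPoints(cv2.minAreaRect(w)))
a=0.225; ax=np.array([np.cos(a),np.sin(a)]); pc=np.array([561,-235.6])
plan(s,(*(pc-ax*230),38.5),a-np.pi)
```

```text
8.025 [ 337.16272111 -284.038761     87.98124194] 0.22702475465727145 [ 0.23547021  0.48360984  0.44310611  2.19580292 -0.39960269  0.54018531
 -0.36265694] 21.118325802054585 [ 0.4019496  -0.24456338 -1.99844605] [-0.01767078  0.13906296 -0.00089636]Traceback (most recent call last):
  File "<stdin>", line 7, in <module>
ValueError: max() iterable argument is empty
```

View pics/w5.png

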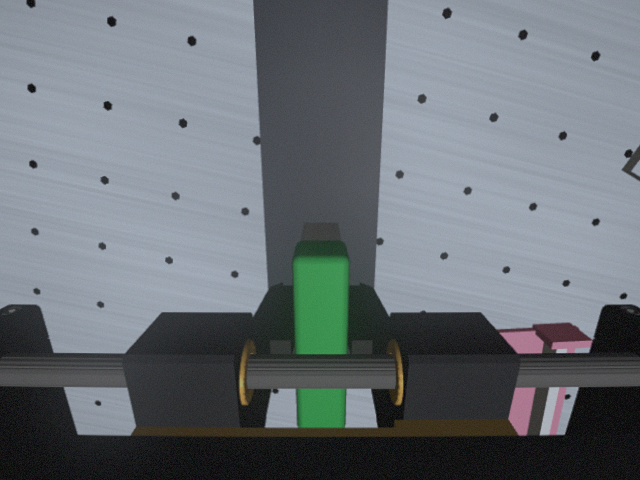

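Run:
```python
from plant import *
from h import *
s=sense()
a=0.225; ax=np.array([np.cos(a),np.sin(a)]); pc=np.array([561,-235.6])
plan(s,(*(pc-ax*230),38.5),a-np.pi)
p,d=camera("scene"); cv2.imwrite("pics/s5.png",cv2.resize(p[130:330,120:420,::-1],None,fx=2.5,fy=2.5))
```

```text
shift [0.0496 0.0028 0.0011] rotvec [0.14 0.03 0.1 ]
```

View pics/s5.png

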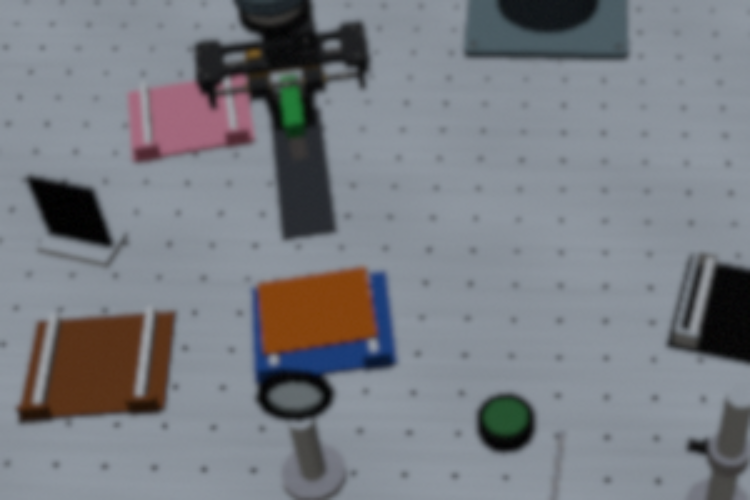

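step_arm(motion=[[[0.015,0.003,0.001],[0,0,0],1],[[0.035,0.003,0.001],[0,0,0],1],[[0.045,0.003,0.001],[0,0,0],1],[[0.0495,0.003,0.001],[0,0,0],1],[[0.0495,0.003,0.001],[0,0,0],1],[[0.0495,0.003,0.001],[0,0,0],1]])

```text
time: 8.88
eef_pos: [337.2, -289.3, 39.3]
tcp_rot: [2.331, 1.57, -0.585]
wrist_force: [-0.3, 0.2, -2.3]
grip_width: 21.2
```

Run:
```python
from plant import *
from h import *
s=sense();T=tool(s); print(s['time'],s['eef_pos'],yawz(T)+np.pi,s['wrist_force'],s['wrist_torque'],T[:3,0])
a=0.225; ax=np.array([np.cos(a),np.sin(a)]); pc=np.array([561,-235.6])
plan(s,(*(pc-ax*100),38.5),a-np.pi)
p,d=camera("scene"); cv2.imwrite("pics/s6.png",cv2.resize(p[130:330,120:420,::-1],None,fx=2.5,fy=2.5))
```

```text
8.875 [ 337.15622847 -289.30611376   39.34666497] 0.22514762809058286 [-0.26239014  0.22390655 -2.25209943] [-0.03569202  0.15338779  0.01339248] [ 7.40077235e-04 -4.90239618e-04 -9.99999606e-01]
shift [ 0.0009 -0.0024 -0.1302] rotvec [ 0.01 -0.04 -0.04]
```

View pics/s6.png

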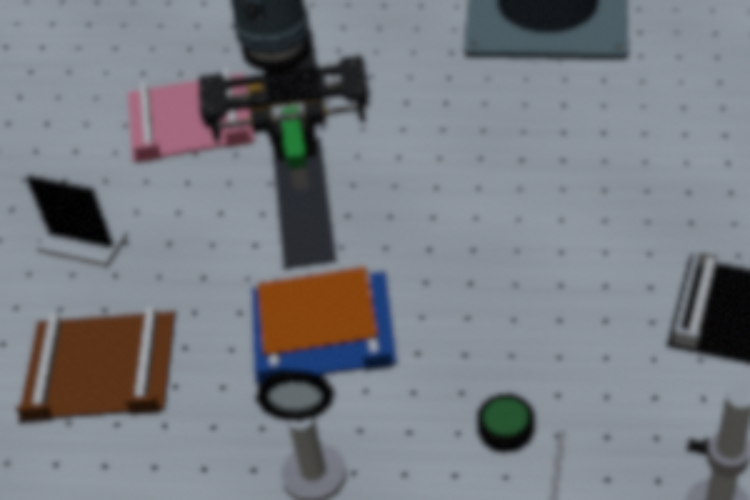

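step_arm(motion=[[[0.0005,-0.002,-0.005],[0,0,0],1],[[0.001,-0.002,-0.015],[0,0,0],1],[[0.001,-0.002,-0.03],[0,0,0],1],[[0.001,-0.002,-0.045],[0,0,0],1],[[0.001,-0.002,-0.055],[0,0,0],1],[[0.001,-0.002,-0.06],[0,0,0],1],[[0.001,-0.002,-0.06],[0,0,0],1]])

```text
time: 9.8
eef_pos: [395.0, -273.6, 37.9]
tcp_rot: [0.089, 1.571, -2.827]
wrist_force: [0.1, -0.2, -2.7]
grip_width: 21.5
```

Run:
```python
from plant import *
from h import *
s=sense();T=tool(s); print(s['time'],s['eef_pos'],yawz(T)+np.pi,s['wrist_force'],s['wrist_torque'])
p,d=camera("wrist"); cv2.imwrite("pics/w6.png",p[:,:,::-1]); np.savez("pics/w6.npz",d=d,T=T)
a=0.225; ax=np.array([np.cos(a),np.sin(a)]); pc=np.array([561,-235.6])
plan(s,(*(pc-ax*100),38.5),a-np.pi)
p,d=camera("scene"); cv2.imwrite("pics/s7.png",cv2.resize(p[130:330,120:420,::-1],None,fx=2.5,fy=2.5))
```

```text
9.8 [ 394.96655465 -273.63911881   37.9025934 ] 0.2255584204869847 [ 0.12225095 -0.19096492 -2.68302186] [-0.01413735  0.23603435  0.01822562]
shift [-0.0006  0.     -0.0703] rotvec [ 0.03  0.01 -0.  ]
```

View pics/w6.png

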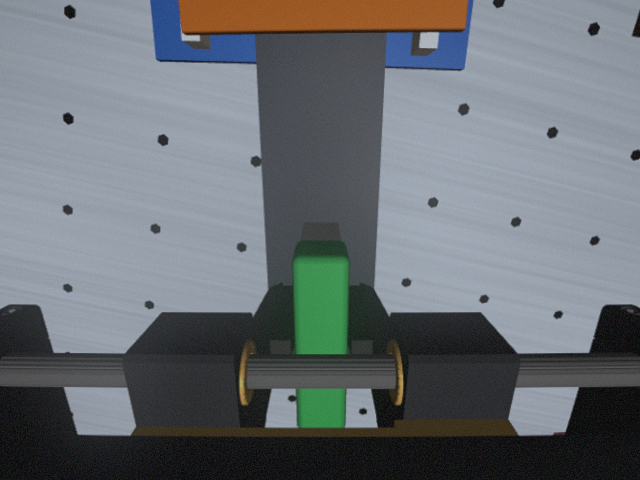

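View pics/s7.png

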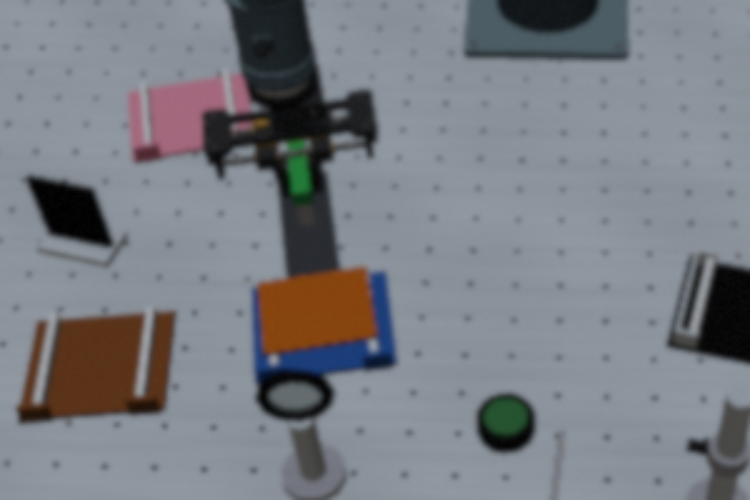

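Run:
```python
from plant import *
from h import *
T=np.load("pics/w6.npz")['T'];P=camera_params("wrist")
for z in (20,25):
    w=onplane(P,[(185,33),(323,33),(462,33)],z,T); print(z,((w-T[:3,3])@T[:3,:3]).round(1))
```

```text
20 [[  17.9  -59.2 -120.7]
 [  17.9    1.  -120.5]
 [  17.9   61.6 -120.7]]
25 [[  12.9  -57.4 -119.4]
 [  12.9    0.9 -119.2]
 [  12.9   59.7 -119.4]]
```

step_arm(motion=[[[0,0,-0.01],[0,0,0],1],[[0,0,-0.025],[0,0,0],1],[[0,0,-0.04],[0,0,0],1],[[0,0,-0.05],[0,0,0],1],[[0,0,-0.055],[0,0,0],1],[[0,0,-0.055],[0,0,0],1],[[0,0,-0.055],[0,0,0],1]])

```text
time: 10.78
eef_pos: [447.9, -261.6, 37.9]
tcp_rot: [-0.298, 1.57, 3.068]
wrist_force: [-0.8, 0.3, -2.4]
grip_width: 21.2
```

Run:
```python
from plant import *
from h import *
s=sense();T=tool(s); print(s['time'],s['eef_pos'],yawz(T)+np.pi,s['wrist_force'],s['wrist_torque'])
p,d=camera("wrist"); cv2.imwrite("pics/w7.png",p[:,:,::-1]); np.savez("pics/w7.npz",d=d,T=T)
a=0.225; ax=np.array([np.cos(a),np.sin(a)]); pc=np.array([561,-235.6])
plan(s,(*(pc-ax*100),38.5),a-np.pi)
```

```text
10.775 [ 447.87971705 -261.6101937    37.92515212] 0.2245603483173615 [-0.83803602  0.28442217 -2.35178475] [-0.00946002  0.17265885 -0.00804774]
shift [-0.0006 -0.0001 -0.0161] rotvec [-0.03  0.03  0.01]
```

View pics/w7.png

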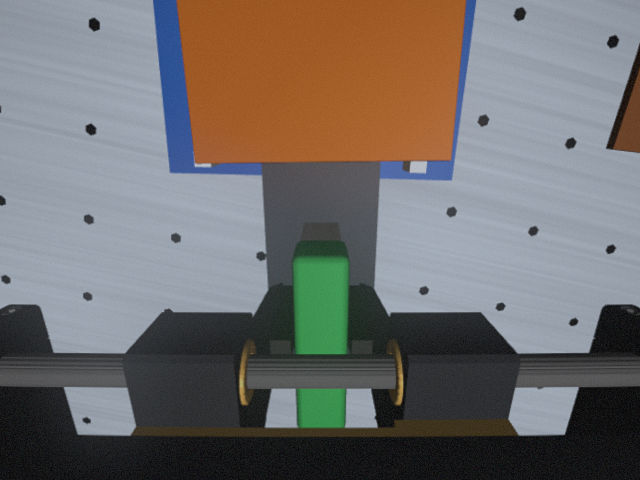

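step_arm(motion=[[[0,0,-0.007],[0,0,0],1],[[0,0,-0.014],[0,0,0],1],[[0,0,-0.0155],[0,0,0],1],[[-0.002,0,-0.0155],[0,0,0],1],[[-0.004,0,-0.0155],[0,0,0],1],[[-0.0055,0,-0.0155],[0,0,0],1],[[-0.007,0,-0.0155],[0,0,0],1],[[-0.0085,0,-0.0155],[0,0,0],1],[[-0.01,0,-0.0155],[0,0,0],1],[[-0.012,0,-0.0155],[0,0,0],1]])

```text
time: 12.08
eef_pos: [463.2, -257.8, 49.9]
tcp_rot: [-0.609, 1.57, 2.758]
wrist_force: [-0.1, 0.7, -4.8]
grip_width: 21.0
```

Run:
```python
from plant import *
from h import *
s=sense();T=tool(s); print(s['time'],s['eef_pos'],yawz(T)+np.pi,s['wrist_force'],s['wrist_torque'],T[:3,0])
p,d=camera("wrist"); cv2.imwrite("pics/w8.png",p[:,:,::-1]); np.savez("pics/w8.npz",d=d,T=T)
from tilt import blade
blade("pics/w8.npz",(10,110),(230,420));
```

```text
12.075 [ 463.24609339 -257.81057857   49.87656564] 0.22524927921706128 [-0.14813818  0.74583336 -4.78914425] [-0.09540423  0.38521478  0.01016684] [-7.14655690e-04  2.88646608e-04 -9.99999703e-01]
tool-x (down) of surface at origin, slope y, slope lifter-x: [2.00592e+01 5.00000e-04 1.62000e-02] rms 0.65 world z range 25.8 29.9
```

View pics/w8.png

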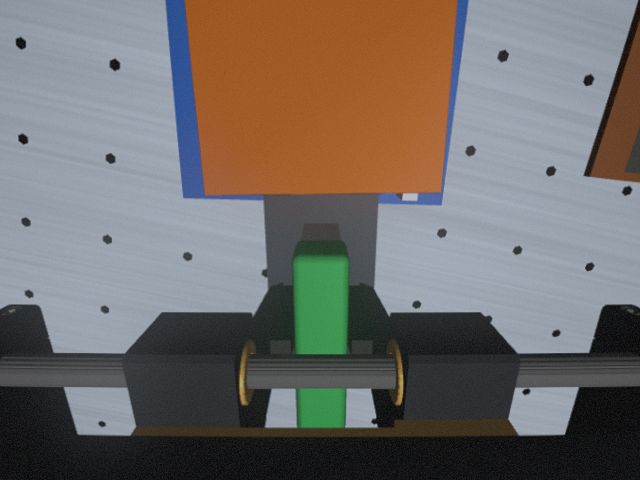

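step_arm(motion=[[[-0.003,0,0],[0,0,0],1],[[-0.01,0,0],[0,0,0],1],[[-0.02,0,0],[0,0,0],1],[[-0.035,0,0],[0,0,0],1],[[-0.05,0,0],[0,0,0],1],[[-0.06,0,0],[0,0,0],1],[[-0.063,0,0],[0,0,0],1],[[-0.063,0,0],[0,0,0],1]], newtons=60)

```text
time: 13.12
eef_pos: [463.6, -257.9, 113.0]
tcp_rot: [-2.577, 1.571, 0.789]
wrist_force: [-0.4, 0.2, -5.4]
grip_width: 21.2
```

```bash
cat > plate.py <<'E'
from plant import *
from h import *
from tilt import blade
import sys
s=sense();T=tool(s); print(s['time'],s['eef_pos'],yawz(T)+np.pi,s['wrist_force'],s['wrist_torque'],s['q'].round(2))
p,d=camera("wrist"); f="pics/"+sys.argv[1]; cv2.imwrite(f+".png",p[:,:,::-1]); np.savez(f+".npz",d=d,T=T)
blade(f+".npz",(10,110),(230,420)); blade(f+".npz",(200,222),(275,365))
P=camera_params("wrist")
hsv=cv2.cvtColor(p,cv2.COLOR_RGB2HSV)
k=cv2.inRange(hsv,(5,150,80),(16,255,255)); k[:, :120]=0; k[:,520:]=0; k[250:]=0
ct=max(cv2.findContours(k,0,1)[0],key=cv2.contourArea)
zt=T[2,3]-20
w=(onplane(P,ct.reshape(-1,2),zt,T)-T[:3,3])@T[:3,:3]
w=np.c_[-w[:,2],w[:,1]].astype(np.float32)
r=cv2.minAreaRect(w); print("plate in lifter (x, -y)",r, cv2.boxPoints(r).round(1).tolist())
E
python3 plate.py w9
```

```text
13.125 [ 463.58179938 -257.85070903  113.02073498] 0.22529794648268675 [-0.39582385  0.19444739 -5.40338022] [-0.05763322  0.34491723  0.0330827 ] [ 0.05  0.56  0.49  1.97 -0.4   0.71 -0.57]
tool-x (down) of surface at origin, slope y, slope lifter-x: [ 2.0201e+01 -1.6000e-03  1.4300e-02] rms 0.66 world z range 89.0 93.0
tool-x (down) of surface at origin, slope y, slope lifter-x: [2.47538e+01 2.00000e-03 2.35000e-02] rms 0.5 world z range 86.3 88.6
plate in lifter (x, -y) ((92.04049682617188, 0.497528076171875), (118.41249084472656, 83.81163024902344), 89.99607849121094) [[50.099998474121094, -58.70000076293945], [133.89999389648438, -58.70000076293945], [134.0, 59.70000076293945], [50.099998474121094, 59.70000076293945]]
```

View pics/w9.png

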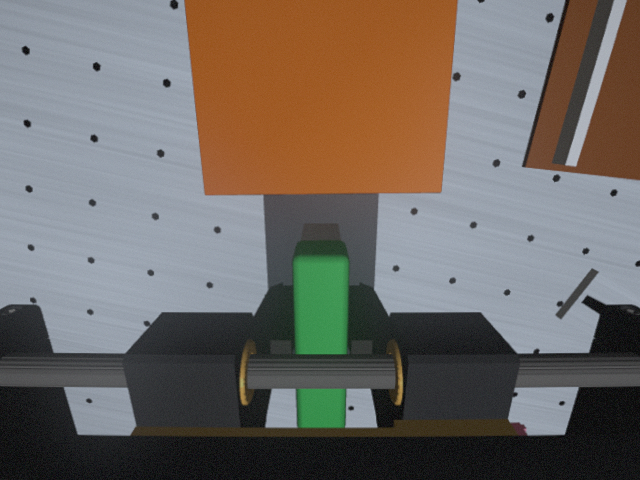

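step_arm(motion=[[[0,-0.01,-0.002],[0.5,0,0],1],[[0,-0.03,-0.0055],[1.5,0,0],1],[[0,-0.059,-0.011],[3.1,0,0],1],[[0,-0.098,-0.018],[5.1,0,0],1],[[0,-0.138,-0.025],[7.2,0,0],1],[[0,-0.177,-0.032],[9.2,0,0],1],[[0,-0.211,-0.038],[11,0,0],1],[[0,-0.236,-0.043],[12.3,0,0],1],[[0,-0.248,-0.045],[12.9,0,0],1],[[0,-0.251,-0.046],[13,0,0],1]])

```text
time: 14.42
eef_pos: [452.1, -2.6, 112.9]
tcp_rot: [0.118, 1.57, -3.024]
wrist_force: [-0.4, -0.3, -4.4]
grip_width: 21.4
```

```bash
python3 plate.py w10
python3 - <<'E'
from plant import *
from h import *
plan(sense(),(440.8,251.6,113),-0.231-np.pi)
E
```

```text
14.425 [452.14586723  -2.56419062 112.86131636] 6.282410715077477 [-0.43682531 -0.3361493  -4.35481727] [-0.02405687  0.37545964 -0.05629919] [-0.56  0.47  0.57  2.16 -0.43  0.62 -1.25]
tool-x (down) of surface at origin, slope y, slope lifter-x: [1.97462e+01 4.00000e-04 1.75000e-02] rms 0.65 world z range 88.9 93.7
tool-x (down) of surface at origin, slope y, slope lifter-x: [ 2.54436e+01 -3.50000e-03  7.10000e-03] rms 0.63 world z range 85.8 89.0
plate in lifter (x, -y) ((92.185791015625, 0.38481903076171875), (118.05291748046875, 84.24640655517578), 89.62606811523438) [[49.70000076293945, -58.400001525878906], [133.89999389648438, -58.900001525878906], [134.6999969482422, 59.099998474121094], [50.400001525878906, 59.70000076293945]]
shift [-1.000e-04 -2.545e-01  1.200e-02] rotvec [ 1.315e+01  0.000e+00 -1.000e-02]
```

step_arm(motion=[[[0,-0.01,0.0005],[0.5,0,0],1],[[0,-0.03,0.0015],[1.5,0,0],1],[[0,-0.06,0.003],[3.1,0,0],1],[[0,-0.099,0.005],[5.1,0,0],1],[[0,-0.14,0.007],[7.2,0,0],1],[[0,-0.18,0.009],[9.3,0,0],1],[[0,-0.214,0.01],[11,0,0],1],[[0,-0.239,0.011],[12.4,0,0],1],[[0,-0.251,0.012],[13,0,0],1],[[0,-0.2545,0.012],[13.15,0,0],1]])

```text
time: 15.72
eef_pos: [440.8, 251.4, 112.9]
tcp_rot: [1.466, 1.57, -1.907]
wrist_force: [-0.3, -0.3, -4.4]
grip_width: 21.3
```

step_arm(motion=[[[0,0,0],[0,0,0],1],[[0,0,0],[0,0,0],1]])

```text
time: 15.98
eef_pos: [441.0, 250.3, 113.0]
tcp_rot: [1.793, 1.57, -1.582]
wrist_force: [-0.9, -0.2, -5.0]
grip_width: 21.3
```

```bash
python3 plate.py w11
python3 - <<'E'
from plant import *
from h import *
plan(sense(),(440.8,251.6,113),-0.231-np.pi)
p,d=camera("scene"); cv2.imwrite("pics/s11.png",cv2.resize(p[180:330,320:520,::-1],None,fx=4,fy=4,interpolation=2))
p,d=camera("top"); cv2.imwrite("pics/t11.png",cv2.resize(p[190:310,180:340,::-1],None,fx=5,fy=5,interpolation=2))
E
```

```text
15.975 [441.04133076 250.26996258 113.03439621] 6.050252418968469 [-0.87520249 -0.21740191 -5.03801589] [0.02861991 0.3798218  0.00885997] [-1.09  0.56  0.63  2.03 -0.5   0.7  -1.95]
tool-x (down) of surface at origin, slope y, slope lifter-x: [ 1.97875e+01 -4.00000e-04  1.78000e-02] rms 0.66 world z range 89.1 93.7
tool-x (down) of surface at origin, slope y, slope lifter-x: [ 2.59373e+01 -1.60000e-03 -6.50000e-03] rms 0.64 world z range 85.9 88.8
plate in lifter (x, -y) ((92.23965454101562, 0.07678604125976562), (118.60484313964844, 84.37871551513672), 89.52489471435547) [[49.599998474121094, -58.900001525878906], [133.89999389648438, -59.599998474121094], [134.89999389648438, 59.0], [50.5, 59.70000076293945]]
shift [ 0.     -0.0011  0.0005] rotvec [-0.1  -0.   -0.02]
```

View pics/w11.png

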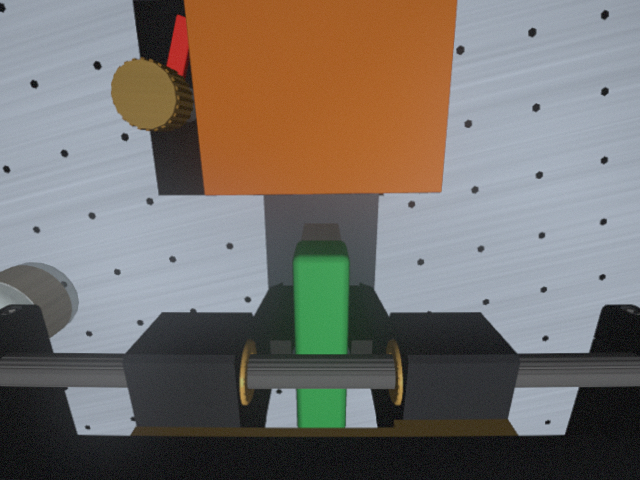

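View pics/t11.png

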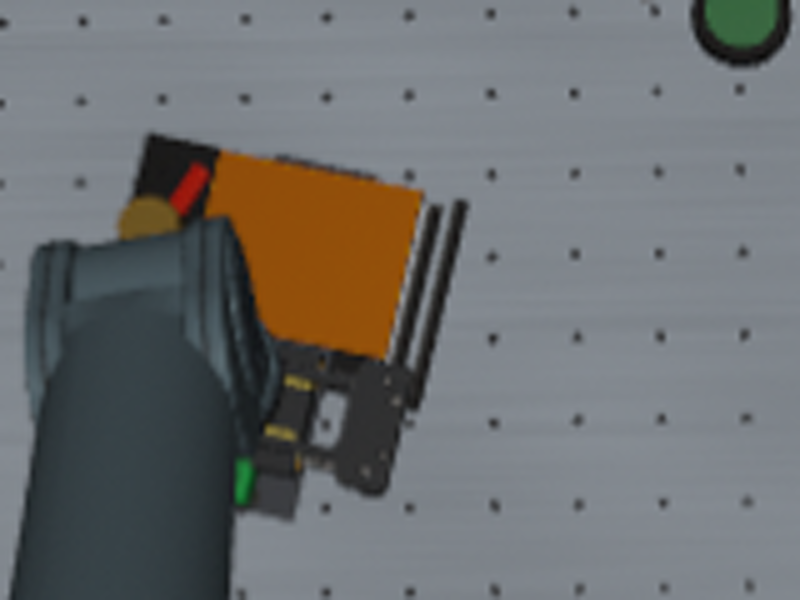

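View pics/s11.png

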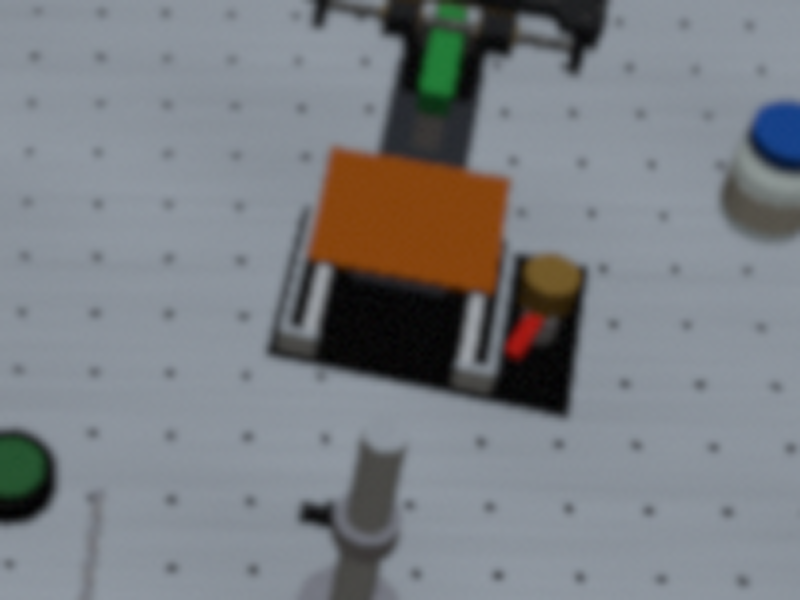

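step_arm(motion=[[[0.005,-0.001,0.0005],[0,0,0],1],[[0.013,-0.001,0.0005],[0,0,0],1],[[0.023,-0.001,0.0005],[0,0,0],1],[[0.033,-0.001,0.0005],[0,0,0],1],[[0.041,-0.001,0.0005],[0,0,0],1],[[0.047,-0.001,0.0005],[0,0,0],1],[[0.05,-0.001,0.0005],[0,0,0],1],[[0.05,-0.001,0.0005],[0,0,0],1],[[0.05,-0.001,0.0005],[0,0,0],1]])

```text
time: 17.25
eef_pos: [440.8, 252.7, 63.2]
tcp_rot: [-2.239, 1.57, 0.671]
wrist_force: [0.4, -0.0, -4.8]
grip_width: 21.4
```

```bash
python3 plate.py w12
python3 - <<'E'
from plant import *
from h import *
plan(sense(),(440.8,251.6,38),-0.231-np.pi)
p,d=camera("scene"); cv2.imwrite("pics/s12.png",cv2.resize(p[200:300,370:480,::-1],None,fx=6,fy=6,interpolation=2))
E
```

```text
17.25 [440.75349679 252.69096649  63.19071365] 6.051911956506858 [ 0.37136277 -0.0137954  -4.79718007] [0.10571379 0.34412996 0.03040198] [-1.03  0.65  0.55  2.04 -0.58  0.61 -1.89]
tool-x (down) of surface at origin, slope y, slope lifter-x: [1.9842e+01 1.5000e-03 1.7100e-02] rms 0.63 world z range 38.6 43.8
tool-x (down) of surface at origin, slope y, slope lifter-x: [ 2.59478e+01 -5.60000e-03 -1.60000e-03] rms 0.65 world z range 35.8 39.3
plate in lifter (x, -y) ((92.05364227294922, 0.37408447265625), (118.21878051757812, 84.50044250488281), 89.66542053222656) [[49.5, -58.5], [134.0, -59.0], [134.60000610351562, 59.20000076293945], [50.099998474121094, 59.70000076293945]]
shift [ 0.0252  0.0011 -0.0003] rotvec [-0.01 -0.02  0.02]
```

View pics/w12.png

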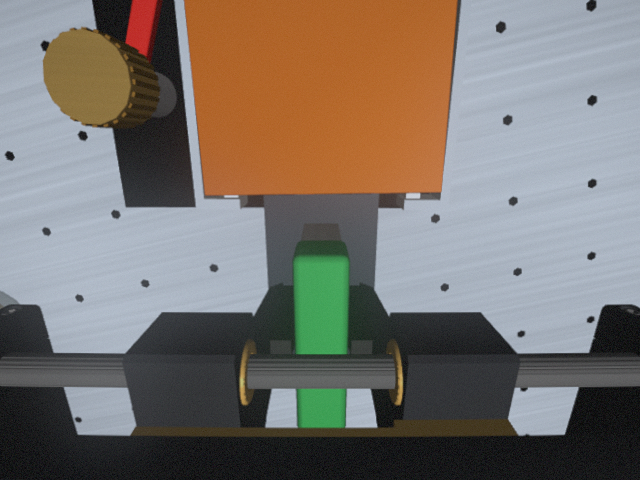

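View pics/s12.png

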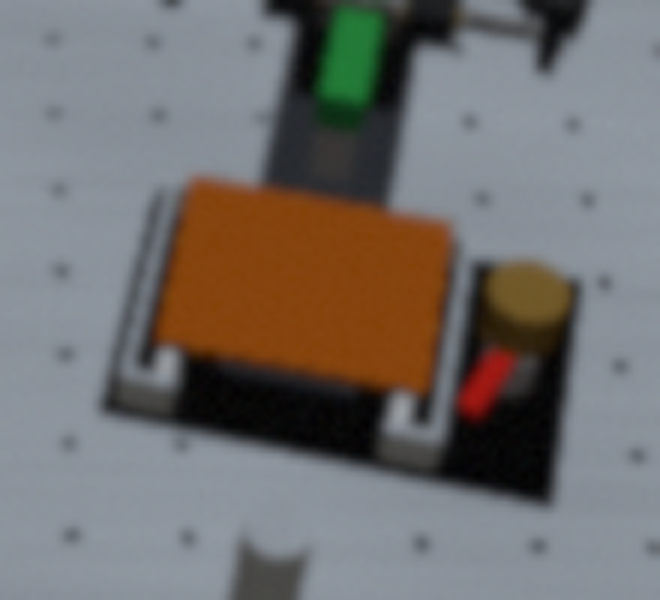

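step_arm(motion=[[[0.004,0.0005,0],[0,0,0],1],[[0.008,0.0005,0],[0,0,0],1],[[0.011,0.0005,0],[0,0,0],1],[[0.0125,0.0005,0],[0,0,0],1],[[0.0125,0.0005,0],[0,0,0],1]])

```text
time: 17.98
eef_pos: [440.4, 252.0, 50.3]
tcp_rot: [1.152, 1.57, -2.221]
wrist_force: [-0.3, 0.3, -4.7]
grip_width: 21.0
```

```bash
python3 plate.py w13
python3 - <<'E'
from plant import *
import cv2
p,d=camera("scene"); cv2.imwrite("pics/s13.png",cv2.resize(p[200:300,370:480,::-1],None,fx=6,fy=6,interpolation=2))
E
```

```text
17.975 [440.40644297 251.98557385  50.31841687] 6.0518765838702375 [-0.31882714  0.26653216 -4.66564707] [ 0.11201062  0.41563392 -0.01196478] [-1.01  0.67  0.52  2.05 -0.6   0.58 -1.87]
tool-x (down) of surface at origin, slope y, slope lifter-x: [ 2.04101e+01 -1.70000e-03  1.19000e-02] rms 0.65 world z range 26.6 31.0
tool-x (down) of surface at origin, slope y, slope lifter-x: [ 2.68185e+01  2.30000e-03 -2.52000e-02] rms 0.58 world z range 22.7 25.9
plate in lifter (x, -y) ((92.14212799072266, 0.40137481689453125), (118.53595733642578, 84.5508041381836), 89.5315933227539) [[49.400001525878906, -58.5], [133.89999389648438, -59.20000076293945], [134.89999389648438, 59.29999923706055], [50.400001525878906, 60.0]]
```

View pics/s13.png

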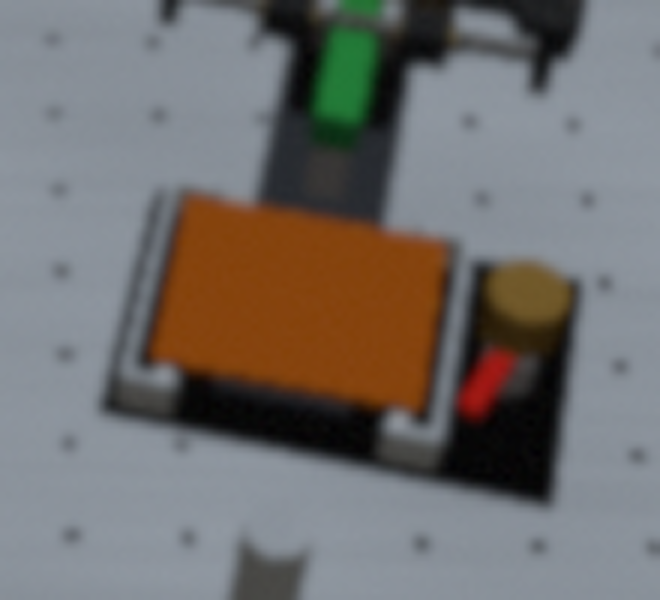

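View pics/w13.png

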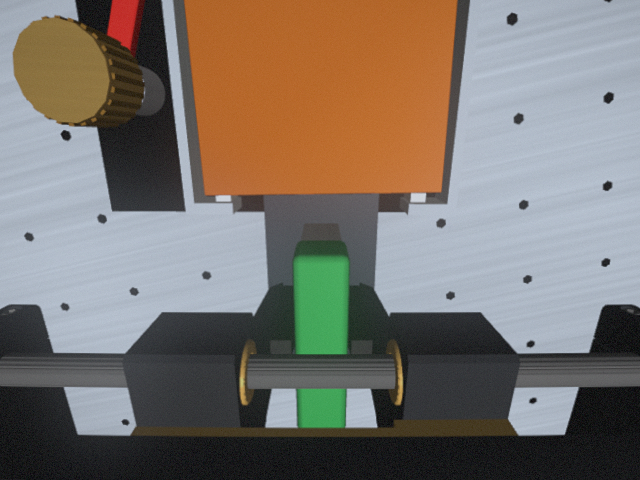

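step_arm(motion=[[[0.0012,0,0],[0,0,0],1],[[0.0024,0,0],[0,0,0],1],[[0.0036,0,0],[0,0,0],1],[[0.0048,0,0],[0,0,0],1],[[0.006,0,0],[0,0,0],1],[[0.0072,0,0],[0,0,0],1],[[0.0085,0,0],[0,0,0],1],[[0.0105,0,0],[0,0,0],1],[[0.012,0,0],[0,0,0],1],[[0.012,0,0],[0,0,0],1]])

```text
time: 19.32
eef_pos: [440.4, 252.0, 38.3]
tcp_rot: [0.833, 1.571, -2.539]
wrist_force: [1.1, 0.2, -2.1]
grip_width: 21.7
```

```bash
python3 plate.py w14
python3 - <<'E'
from plant import *
import cv2
p,d=camera("scene"); cv2.imwrite("pics/s14.png",cv2.resize(p[200:300,370:480,::-1],None,fx=6,fy=6,interpolation=2))
E
```

```text
19.325 [440.39095734 252.04038831  38.34131754] 6.0519799605214954 [ 1.09201054  0.21390995 -2.14372978] [-0.00253046  0.19656293 -0.05500979] [-1.    0.69  0.5   2.05 -0.62  0.56 -1.86]
tool-x (down) of surface at origin, slope y, slope lifter-x: [ 1.30357e+01  1.00000e-03 -1.50000e-03] rms 0.66 world z range 23.1 27.9
tool-x (down) of surface at origin, slope y, slope lifter-x: [ 2.45509e+01 -7.30000e-03  1.60000e-02] rms 0.55 world z range 11.6 14.8
plate in lifter (x, -y) ((91.71340942382812, 0.1305389404296875), (124.70706176757812, 86.08226013183594), 89.27906799316406) [[47.900001525878906, -61.70000076293945], [134.0, -62.79999923706055], [135.5, 61.900001525878906], [49.5, 63.0]]
```

View pics/s14.png

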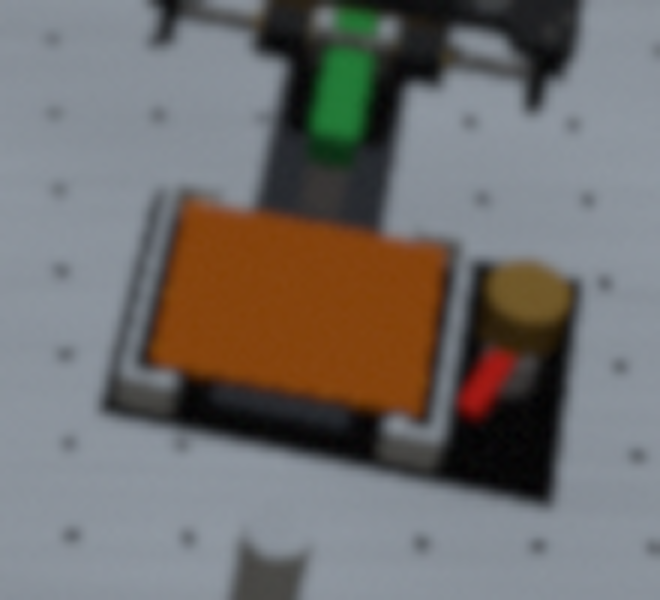

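View pics/w14.png

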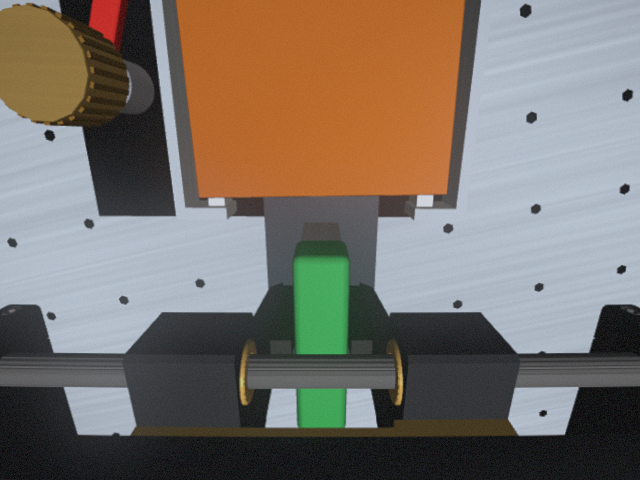

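step_arm(motion=[[[0,0,0.004],[0,0,0],1],[[0,0,0.012],[0,0,0],1],[[0,0,0.024],[0,0,0],1],[[0,0,0.039],[0,0,0],1],[[0,0,0.055],[0,0,0],1],[[0,0,0.07],[0,0,0],1],[[0,0,0.078],[0,0,0],1],[[0,0,0.08],[0,0,0],1]])

```text
time: 20.42
eef_pos: [362.1, 270.7, 38.5]
tcp_rot: [-1.978, 1.571, 0.933]
wrist_force: [1.1, 0.2, -2.3]
grip_width: 21.7
```

```bash
python3 plate.py w15
python3 - <<'E'
from plant import *
from h import *
a=-0.231
plan(sense(),(440.4-138*np.cos(a),252-138*np.sin(a),38.5),a-np.pi)
E
```

```text
20.425 [362.12165932 270.68506616  38.51536647] 6.05268197322 [ 1.09289928  0.2150768  -2.30593769] [ 0.06444139  0.17832891 -0.00975974] [-1.14  0.63  0.49  2.18 -0.65  0.48 -1.94]
tool-x (down) of surface at origin, slope y, slope lifter-x: [ 3.31022e+01  6.60000e-03 -4.02000e-02] rms 5.09 world z range -1.2 15.2
tool-x (down) of surface at origin, slope y, slope lifter-x: [2.44969e+01 3.70000e-03 1.75000e-02] rms 0.59 world z range 12.0 15.0
plate in lifter (x, -y) ((132.8434295654297, 0.8854026794433594), (124.36624908447266, 2.2814059257507324), 89.98278045654297) [[131.6999969482422, -61.29999923706055], [134.0, -61.29999923706055], [134.0, 63.099998474121094], [131.6999969482422, 63.099998474121094]]
shift [0.     0.0003 0.0578] rotvec [ 0.01 -0.01  0.01]
```

View pics/w15.png

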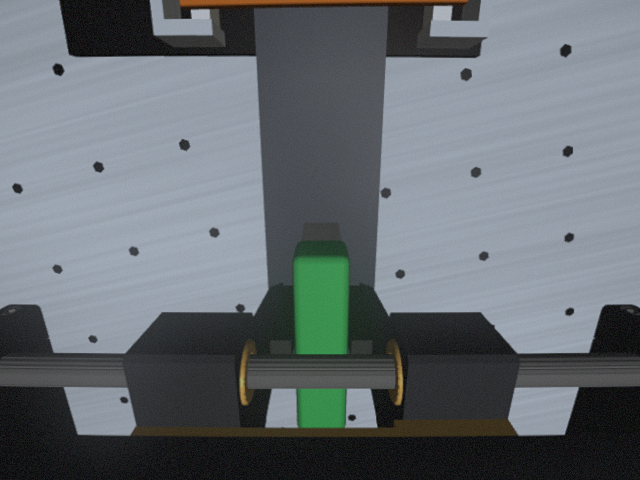

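step_arm(motion=[[[0,0,0.008],[0,0,0],1],[[0,0,0.022],[0,0,0],1],[[0,0,0.038],[0,0,0],1],[[0,0,0.052],[0,0,0],1],[[0,0,0.06],[0,0,0],1],[[0,0,0.06],[0,0,0],1],[[0,0,0.06],[0,0,0],1]])

```text
time: 21.35
eef_pos: [304.7, 284.2, 38.6]
tcp_rot: [-2.642, 1.57, 0.268]
wrist_force: [0.3, 0.1, -2.5]
grip_width: 21.4
```

Run:
```python
from plant import *
from h import *
s=sense();T=tool(s); print(s['time'],s['eef_pos'],yawz(T)+np.pi,s['q'],s['wrist_force'])
plan(s,(462,-25.5,90),0.155-np.pi)
p,d=camera("top"); cv2.imwrite("pics/t16.png",cv2.resize(p[190:350,180:380,::-1],None,fx=4,fy=4,interpolation=2))
```

```text
21.35 [304.73659869 284.23083058  38.56810669] 6.05162984753931 [-1.25306673  0.58835013  0.48031803  2.26836248 -0.67358156  0.42290023
 -2.01749348] [ 0.30197306  0.09026236 -2.47861557]
shift [-0.0514  0.2654 -0.2242] rotvec [-2.215e+01 -5.000e-02  1.000e-02]
```

View pics/t16.png

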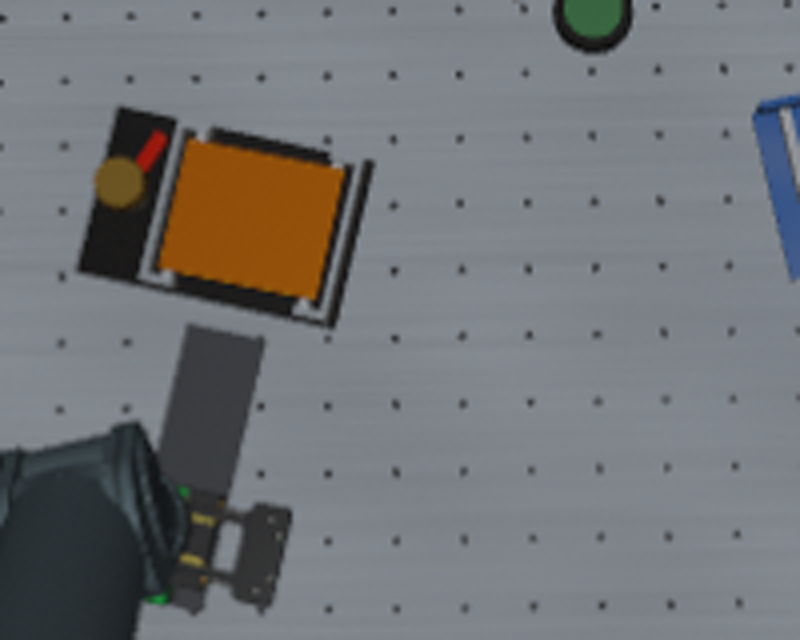

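step_arm(motion=[[[-0.02,0,0],[0,0,0],1],[[-0.045,0,0],[0,0,0],1],[[-0.062,0.015,-0.015],[-1,0,0],1],[[-0.062,0.04,-0.04],[-3,0,0],1],[[-0.062,0.075,-0.075],[-6,0,0],1],[[-0.062,0.115,-0.105],[-9,0,0],1],[[-0.062,0.157,-0.135],[-12,0,0],1],[[-0.062,0.2,-0.165],[-15,0,0],1],[[-0.062,0.24,-0.195],[-18,0,0],1],[[-0.062,0.262,-0.211],[-19,0,0],1]])

```text
time: 22.65
eef_pos: [450.5, -22.7, 100.7]
tcp_rot: [2.309, 1.569, -0.736]
wrist_force: [0.1, 0.5, -3.4]
grip_width: 21.3
```

step_arm(motion=[[[0,0,0],[0,0,0],1],[[0,0,0],[0,0,0],1]])

```text
time: 22.9
eef_pos: [449.1, -18.9, 100.3]
tcp_rot: [-0.504, 1.57, 2.737]
wrist_force: [0.1, 1.2, -2.5]
grip_width: 21.2
```

Run:
```python
from plant import *
from h import *
from tilt import blade
s=sense();T=tool(s); print(s['time'],s['eef_pos'],yawz(T)+np.pi,s['q'],s['wrist_force'])
p,d=camera("wrist"); cv2.imwrite("pics/w17.png",p[:,:,::-1]); np.savez("pics/w17.npz",d=d,T=T); blade("pics/w17.npz")
p,d=camera("top"); cv2.imwrite("pics/t17.png",p[:,:,::-1])
```

```text
22.9 [449.11835645 -18.87501838 100.29653088] 0.09996648488328708 [-0.48914243  0.48340505  0.53071877  2.17477713 -0.43898877  0.58746662
 -1.10798974] [ 0.08534133  1.16294011 -2.53818456]
tool-x (down) of surface at origin, slope y, slope lifter-x: [ 2.50263e+01 -2.50000e-03  1.90000e-03] rms 0.65 world z range 73.0 77.3
```

View pics/t17.png

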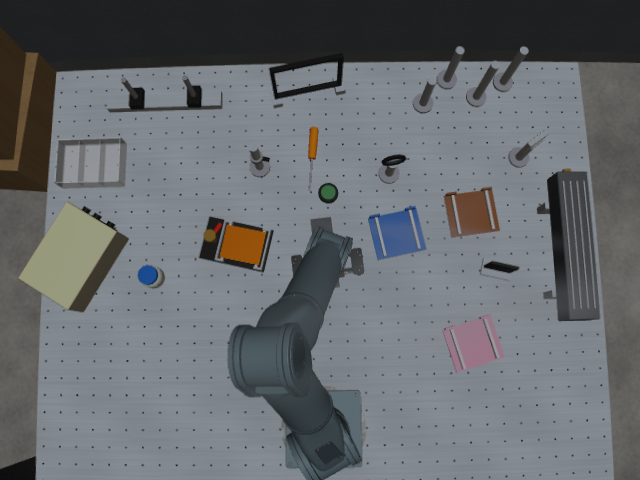

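step_arm(motion=[[[0.015,0,0],[0,0,0],1],[[0.035,0,0],[0,0,0],1],[[0.053,0,0],[0,0,0],1],[[0.063,0,0],[0,0,0],1],[[0.067,0,0],[0,0,0],1],[[0.069,0,0],[0,0,0],1],[[0.07,0,0],[0,0,0],1],[[0.071,0,0],[0,0,0],1],[[0.0715,0,0],[0,0,0],1],[[0.0715,0,0],[0,0,0],1]])

```text
time: 24.25
eef_pos: [449.6, -19.2, 29.1]
tcp_rot: [-3.064, 1.571, 0.178]
wrist_force: [0.1, 0.3, -2.4]
grip_width: 21.2
```

Run:
```python
from plant import *
s=sense();print(s['time'],s['eef_pos'],s['wrist_force'],s['wrist_torque'])
```

```text
24.25 [449.57926168 -19.18482962  29.05013207] [ 0.1344195   0.25823424 -2.42815359] [-0.02147063  0.17861446  0.02153155]
```

Not quite in contact yet, so I'll lower a little more and then release.

step_arm(motion=[[[0.0005,0,0],[0,0,0],1],[[0.001,0,0],[0,0,0],1],[[0.001,0,0],[0,0,0],1]])

```text
time: 24.62
eef_pos: [449.6, -19.2, 28.4]
tcp_rot: [-2.035, 1.57, 1.206]
wrist_force: [-2.6, -0.0, 6.9]
grip_width: 21.5
```

step_arm(motion=[[[0,0,0],[0,0,0],0.6],[[0,0,0],[0,0,0],0.5],[[0,0,0],[0,0,0],0],[[0,0,0],[0,0,0],0],[[0,0,0],[0,0,0],0],[[0,0,0],[0,0,0],0]])

```text
time: 25.38
eef_pos: [449.5, -19.2, 28.0]
tcp_rot: [1.804, 1.571, -1.238]
wrist_force: [-0.2, -0.2, -0.0]
grip_width: 79.4
```

step_arm(motion=[[[-0.01,0,0],[0,0,0],0],[[-0.03,0,0],[0,0,0],0],[[-0.06,0,0],[0,0,0],0],[[-0.1,0,0],[0,0,0],0],[[-0.14,0,0],[0,0,0],0],[[-0.14,0,0],[0,0,0],0]])

```text
time: 26.12
eef_pos: [451.4, -19.1, 170.6]
tcp_rot: [-2.977, 1.565, 0.265]
wrist_force: [1.0, 0.2, -0.5]
grip_width: 88.3
```

Run:
```python
from plant import *
from h import *
s=sense();T=tool(s); print(s['time'],s['eef_pos'],yawz(T)+np.pi,s['q'],s['grip_width'],s['wrist_force'])
p,d=camera("wrist"); cv2.imwrite("pics/w18.png",p[:,:,::-1]); np.savez("pics/w18.npz",d=d,T=T)
P=camera_params("wrist")
hsv=cv2.cvtColor(p,cv2.COLOR_RGB2HSV)
for n,lo,hi,z in (("plate",(5,150,80),(16,255,255),25),("brass",(15,80,60),(26,255,255),64)):
    k=cv2.inRange(hsv,lo,hi); k[250:]=0; k[:,450:]=0
    cs=cv2.findContours(k,0,1)[0]
    if cs:
        ct=max(cs,key=cv2.contourArea); w=onplane(P,ct.reshape(-1,2),z,T)[:,:2].astype(np.float32); print(n,cv2.minAreaRect(w))
for t in (0,): plan(s,(560,321,150),-0.5-np.pi)
```

```text
26.125 [451.36112836 -19.08230813 170.62830453] 0.10038725356961331 [-0.59941791  0.35195454  0.65414147  2.13669466 -0.31837679  0.74128399
 -1.20866991] 88.2681861701292 [ 0.97591073  0.23869017 -0.48513103]
plate ((534.1984252929688, 213.91494750976562), (89.17457580566406, 100.20389556884766), 77.79603576660156)
brass ((496.7923583984375, 219.89727783203125), (0.0, 0.0), 0.0)
shift [ 0.0217 -0.3275 -0.1421] rotvec [34.4  -0.3   0.15]
```

View pics/w18.png

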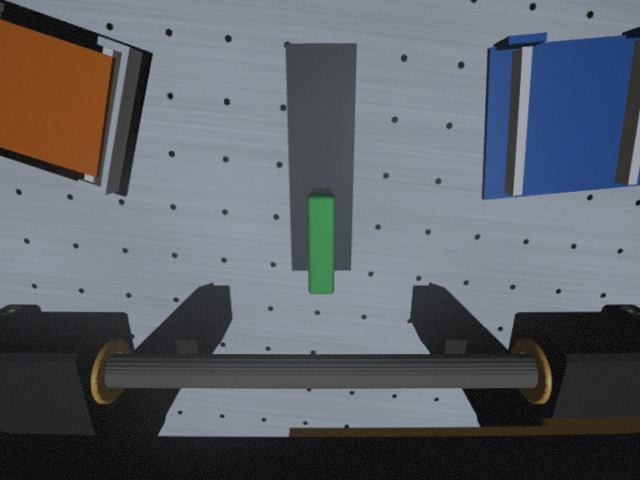

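step_arm(motion=[[[0,-0.02,-0.01],[-10,0,0],0],[[0,-0.06,-0.025],[-20,0,0],0],[[0,-0.1,-0.045],[-30,0,0],0],[[0,-0.145,-0.065],[-40,0,0],0],[[0,-0.19,-0.085],[-50,0,0],0],[[0,-0.235,-0.105],[-60,0,0],0],[[0,-0.275,-0.12],[-70,0,0],0],[[0,-0.305,-0.135],[-80,0,0],0],[[0,-0.325,-0.142],[-90,0,0],0],[[0,-0.3275,-0.142],[-100,0,0],0]])

```text
time: 27.42
eef_pos: [556.8, 322.6, 165.8]
tcp_rot: [-1.834, 1.568, -3.122]
wrist_force: [-0.8, -0.8, -0.7]
grip_width: 87.8
```

Run:
```python
from plant import *
from h import *
s=sense();T=tool(s); print(s['time'],s['eef_pos'],yawz(T),s['q'],s['grip_width'],s['wrist_force'])
plan(s,(560.1,321.1,120),-1.14)
# fence heights from earlier depth
z=np.load("pics/w2.npz"); P=camera_params("wrist"); 
c=lambda a: (np.array(a)/[3.5,3]+[180,0])
for n,pt in (("fenceL",(240,225)),("rail L",(290,250)),("corner front R",(545,533)),("fence R",(665,390)),("corner",(205,415))):
    u=c([pt])[0].round().astype(int); D=z['d'][u[1]-1:u[1]+2,u[0]-1:u[0]+2]; o,r=ray(P,[u],z['T']); print(n,(o+r*np.median(D)).round(1),D.min(),D.max())
```

```text
27.425 [556.77350987 322.58878121 165.81881789] -1.287858287651545 [-0.68727495  0.6080927   0.13445617  1.61969967 -0.09818192  0.922918
 -0.23419446] 87.83950431867456 [-0.84127448 -0.81581323 -0.69137619]
shift [0.0458 0.0029 0.0024] rotvec [-8.47 -0.06  0.16]
fenceL [[555.8 292.8  21.7]] 336.7906 344.72632
rail L [[550.6 278.1  19.6]] 343.22168 345.03625
corner front R [[466.1 187.5  25.6]] 366.71326 369.41336
fence R [[521.4 160.1  25. ]] 351.8734 372.87366
corner [[492.3 296.9  25.6]] 354.5451 356.1615
```

step_arm(motion=[[[0.02,0.003,0.0025],[-4,0,0],0],[[0.04,0.003,0.0025],[-8.5,0,0],0],[[0.06,0.003,0.0025],[-8.5,0,0],0],[[0.066,0.003,0.0025],[-8.5,0,0],0],[[0.066,0.003,0.0025],[-8.5,0,0],0]])

```text
time: 28.05
eef_pos: [561.2, 319.2, 101.4]
tcp_rot: [-1.46, 1.57, -2.608]
wrist_force: [0.4, -1.3, -0.5]
grip_width: 88.3
```

Run:
```python
from plant import *
from h import *
s=sense();T=tool(s); print(s['time'],s['eef_pos'],yawz(T),s['q'],s['wrist_force'])
p,d=camera("wrist"); cv2.imwrite("pics/w19.png",p[:,:,::-1]); np.savez("pics/w19.npz",d=d,T=T)
plan(s,(560.1,321.1,40),-1.14)
p,d=camera("scene"); cv2.imwrite("pics/s19.png",cv2.resize(p[180:300,370:520,::-1],None,fx=5,fy=5,interpolation=2))
```

```text
28.05 [561.23112369 319.17131755 101.39864252] -1.1482555106781696 [-0.64978269  0.69252083  0.09139526  1.64537422 -0.08072986  0.80842875
 -0.10094135] [ 0.37982752 -1.3171368  -0.50741415]
shift [ 0.0614 -0.0002 -0.0022] rotvec [-0.47  0.01  0.06]
```

View pics/w19.png

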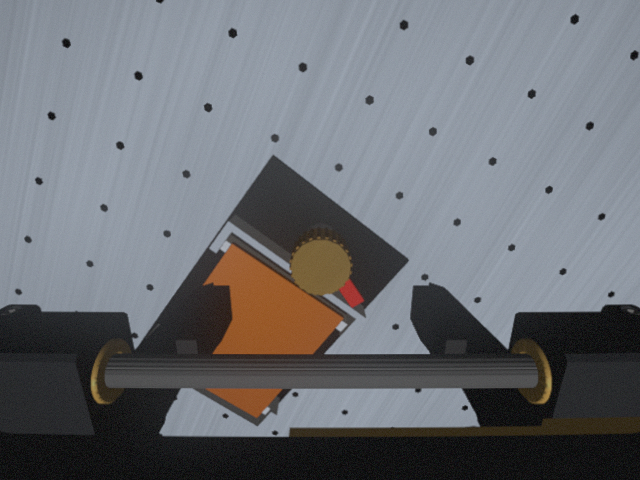

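View pics/s19.png

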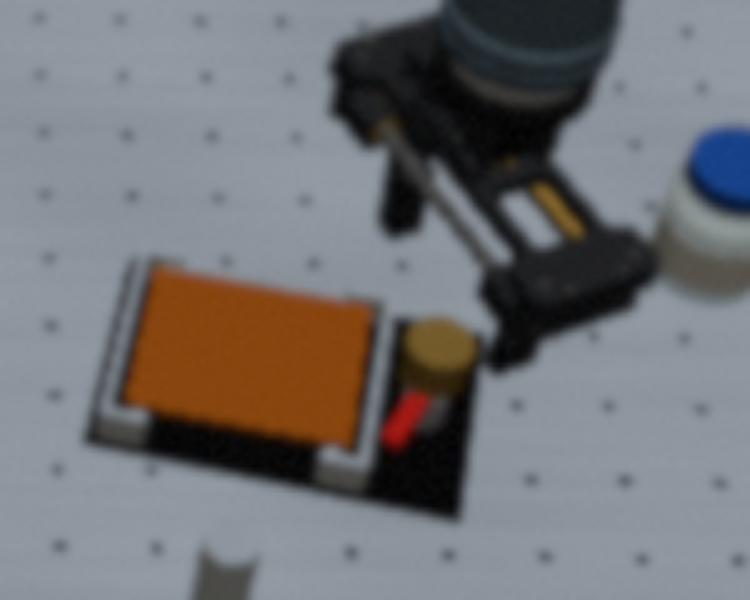

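Run:
```python
from plant import *
from h import *
z=np.load("pics/w19.npz");T=z['T'];P=camera_params("wrist")
p=cv2.imread("pics/w19.png"); hsv=cv2.cvtColor(p,cv2.COLOR_BGR2HSV)
k=cv2.inRange(hsv,(15,100,70),(30,255,255)); k[:230]=0;k[300:]=0;k[:,:280]=0;k[:,360:]=0
ct=max(cv2.findContours(k,0,1)[0],key=cv2.contourArea); (u,v),r=cv2.minEnclosingCircle(ct); print(u,v,r)
w=onplane(P,[(u,v),(321,266)],64,T); print(w, (w-T[:3,3])@T[:3,:3])
```

```text
320.6675109863281 265.7681579589844 31.38243865966797
[[559.67304015 322.63739484  64.        ]
 [559.91297984 322.58370439  64.        ]] [[37.39818142  0.03921455 -3.80450613]
 [37.39799378  0.2360341  -3.6571435 ]]
```

step_arm(motion=[[[0,0,-0.003],[0,0,0],0.36],[[0,0,-0.003],[0,0,0],0.36],[[0.02,0,-0.003],[0,0,0],0.36],[[0.04,0,-0.003],[0,0,0],0.36],[[0.055,0,-0.003],[0,0,0],0.36],[[0.0605,0,-0.003],[0,0,0],0.36],[[0.0605,0,-0.003],[0,0,0],0.36],[[0.0605,0,-0.003],[0,0,0],1],[[0.0605,0,-0.003],[0,0,0],1],[[0.0605,0,-0.003],[0,0,0],1]], newtons=25)

```text
time: 29.4
eef_pos: [559.9, 321.9, 42.0]
tcp_rot: [-1.68, 1.57, -2.828]
wrist_force: [-3.2, -1.3, 5.1]
grip_width: 35.0
```

step_arm(motion=[[[0,0,0],[0,0,0],1],[[0,0,0],[0,0,0],1],[[0,0,0],[0,0,0],1]])

```text
time: 29.78
eef_pos: [559.9, 321.9, 42.0]
tcp_rot: [-1.693, 1.57, -2.841]
wrist_force: [-3.9, -1.6, 6.5]
grip_width: 35.1
```

Run:
```python
from plant import *
from h import *
s=sense();T=tool(s); print(s['time'],s['eef_pos'],yawz(T),s['q'],s['wrist_force'],s['wrist_torque'],s['grip_width'])
p,d=camera("scene"); cv2.imwrite("pics/s20.png",cv2.resize(p[180:300,370:520,::-1],None,fx=5,fy=5,interpolation=2))
```

```text
29.775 [559.9166295  321.92302858  42.02094261] -1.147463669251247 [-0.64716491  0.77845897  0.08102754  1.65804254 -0.08771402  0.70940892
 -0.09940945] [-3.91812643 -1.63687832  6.49179783] [-0.37060515  0.84326618 -0.0246442 ] 35.13289018167054
```

View pics/s20.png

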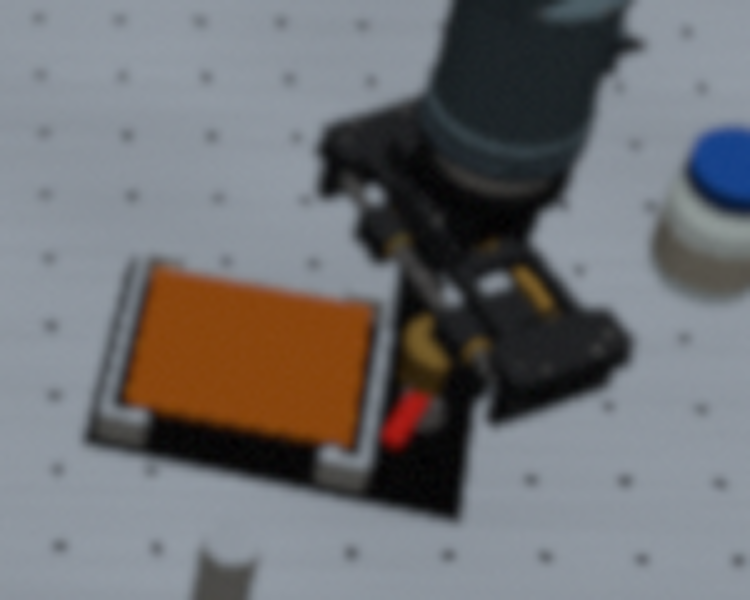

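step_arm(motion=[[[0,0,0],[3,0,0],1],[[0,0,0],[8,0,0],1],[[0,0,0],[14,0,0],1],[[0,0,0],[20,0,0],1],[[0,0,0],[26,0,0],1],[[0,0,0],[32,0,0],1],[[0,0,0],[37,0,0],1],[[0,0,0],[40,0,0],1],[[0,0,0],[40,0,0],1]])

```text
time: 30.95
eef_pos: [560.1, 321.9, 42.0]
tcp_rot: [-0.552, 1.57, -2.398]
wrist_force: [-3.8, -2.5, 5.3]
grip_width: 35.1
```

```bash
cat > st.py <<'E'
from plant import *
from h import *
import sys
s=sense();T=tool(s); print(s['time'],s['eef_pos'],yawz(T),s['q'].round(2),s['wrist_force'].round(1),s['wrist_torque'].round(3),s['grip_width'])
p,d=camera("scene"); cv2.imwrite(f"pics/{sys.argv[1]}.png",cv2.resize(p[180:300,370:520,::-1],None,fx=5,fy=5,interpolation=2))
E
python3 st.py s21
```

```text
30.95 [560.1275091  321.88718166  42.01486417] -1.8459911030012195 [-0.77  0.79  0.26  1.67 -0.28  0.72 -0.65] [-3.8 -2.5  5.3] [-0.473  0.713  0.09 ] 35.06372784367653
```

View pics/s21.png

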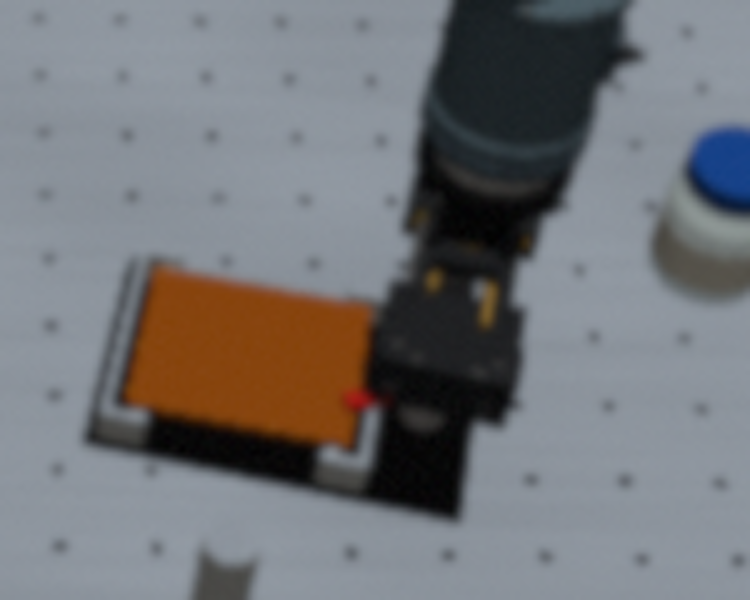

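step_arm(motion=[[[0,0,0],[3,0,0],1],[[0,0,0],[8,0,0],1],[[0,0,0],[14,0,0],1],[[0,0,0],[18,0,0],1],[[0,0,0],[20,0,0],1],[[0,0,0],[20,0,0],1]])

```text
time: 31.75
eef_pos: [560.2, 321.8, 42.0]
tcp_rot: [-0.157, 1.57, -2.352]
wrist_force: [-3.7, -1.7, 5.6]
grip_width: 35.1
```

```bash
python3 st.py s22
```

```text
31.75 [560.21365213 321.84460956  42.03336378] -2.194892364105893 [-0.83  0.81  0.34  1.67 -0.37  0.73 -0.92] [-3.7 -1.7  5.6] [-0.412  0.726  0.068] 35.06422872795176
```

step_arm(motion=[[[0,0,0],[1.5,0,0],1],[[0,0,0],[3,0,0],1],[[0,0,0],[4,0,0],1],[[0,0,0],[4,0,0],1]])

```text
time: 32.3
eef_pos: [560.2, 321.9, 42.0]
tcp_rot: [-0.335, 1.571, -2.6]
wrist_force: [-3.0, -1.4, 5.2]
grip_width: 35.7
```

```bash
python3 st.py s23
```

```text
32.3 [560.2418189  321.87510049  42.03256503] -2.2644965781624116 [-0.84  0.81  0.36  1.67 -0.39  0.73 -0.98] [-3.  -1.4  5.2] [-0.455  0.675  0.037] 35.69969400064936
```

View pics/s23.png

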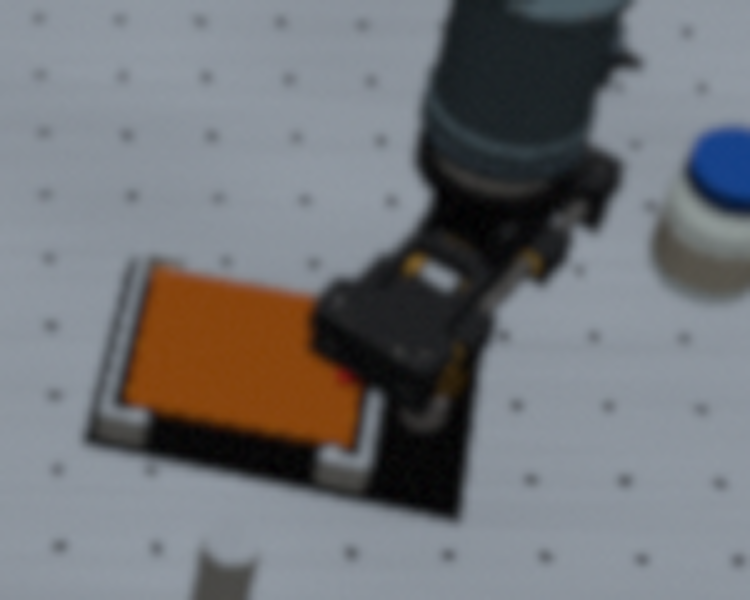

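step_arm(motion=[[[0,0,0],[1.5,0,0],1],[[0,0,0],[3,0,0],1],[[0,0,0],[3,0,0],1]])

```text
time: 32.72
eef_pos: [560.3, 321.8, 42.1]
tcp_rot: [-0.201, 1.571, -2.518]
wrist_force: [-2.5, -1.4, 5.3]
grip_width: 35.4
```

```bash
python3 st.py s24
```

```text
32.725 [560.26317994 321.81166543  42.05883097] -2.3169985498261276 [-0.85  0.81  0.37  1.67 -0.41  0.74 -1.02] [-2.5 -1.4  5.3] [-0.401  0.687  0.013] 35.42114956920227
```

step_arm(motion=[[[0,0,0],[1,0,0],1],[[0,0,0],[2,0,0],1],[[0,0,0],[2,0,0],1]])

```text
time: 33.15
eef_pos: [560.3, 321.8, 42.1]
tcp_rot: [-0.288, 1.571, -2.64]
wrist_force: [-1.8, -2.0, 5.2]
grip_width: 35.7
```

```bash
python3 st.py s25
```

```text
33.15 [560.2833569  321.82246344  42.07363731] -2.3518259452696064 [-0.85  0.81  0.38  1.67 -0.42  0.74 -1.05] [-1.8 -2.   5.2] [-0.445  0.698  0.012] 35.65396069873842
```

step_arm(motion=[[[0,0,0],[1,0,0],1],[[0,0,0],[2,0,0],1],[[0,0,0],[2,0,0],1]])

```text
time: 33.58
eef_pos: [560.3, 321.8, 42.0]
tcp_rot: [-0.107, 1.571, -2.494]
wrist_force: [-1.8, -2.0, 4.8]
grip_width: 35.7
```

```bash
python3 st.py s26
```

```text
33.575 [560.26044218 321.81418511  42.03432729] -2.3866944758263373 [-0.86  0.82  0.39  1.67 -0.43  0.74 -1.07] [-1.8 -2.   4.8] [-0.424  0.669  0.089] 35.71808837752857
```

step_arm(motion=[[[0,0,0],[1,0,0],1],[[0,0,0],[2,0,0],1],[[0,0,0],[2,0,0],1]])

```text
time: 34.0
eef_pos: [560.3, 321.8, 42.0]
tcp_rot: [-0.132, 1.571, -2.554]
wrist_force: [-2.7, -1.4, 6.0]
grip_width: 34.8
```

```bash
python3 st.py s27
```

```text
34.0 [560.26107213 321.82121826  42.03042261] -2.4215591995184926 [-0.86  0.82  0.4   1.67 -0.43  0.74 -1.1 ] [-2.7 -1.4  6. ] [-0.463  0.729  0.05 ] 34.782423585456094
```

View pics/s27.png

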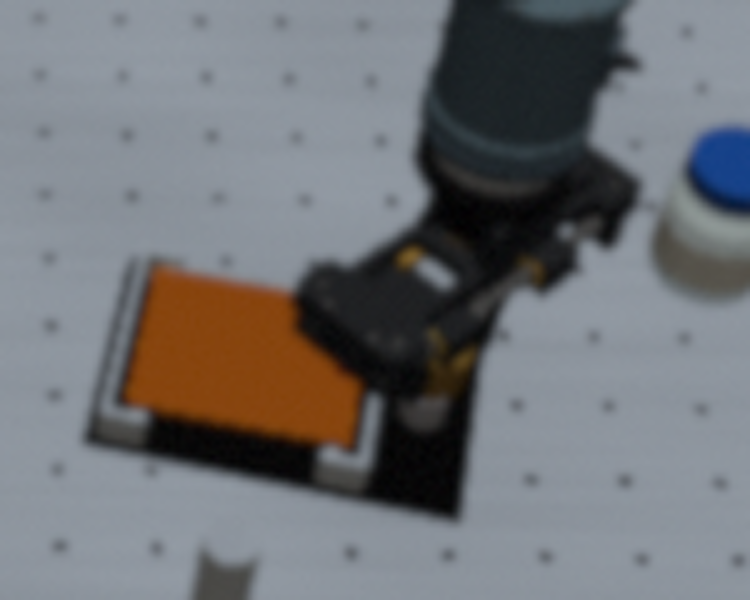

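step_arm(motion=[[[0,0,0],[1,0,0],1],[[0,0,0],[2,0,0],1],[[0,0,0],[2,0,0],1]])

```text
time: 34.42
eef_pos: [560.3, 321.8, 42.0]
tcp_rot: [0.293, 1.571, -2.163]
wrist_force: [-2.5, -0.8, 4.3]
grip_width: 35.5
```

```bash
python3 st.py s28
python3 - <<'E'
from plant import *
import cv2
p,d=camera("top"); cv2.imwrite("pics/t28.png",cv2.resize(p[200:280,190:290,::-1],None,fx=7,fy=7,interpolation=2))
p,d=camera("wrist"); cv2.imwrite("pics/w28.png",p[:,:,::-1])
s=sense(); print(s['wrist_torque'])
E
```

```text
34.425 [560.2657003  321.82801523  42.03292291] -2.456235106692239 [-0.87  0.82  0.41  1.67 -0.44  0.74 -1.13] [-2.5 -0.8  4.3] [-0.403  0.693  0.153] 35.482518456191386
[-0.47733157  0.64426792  0.11571764]
```

View pics/t28.png

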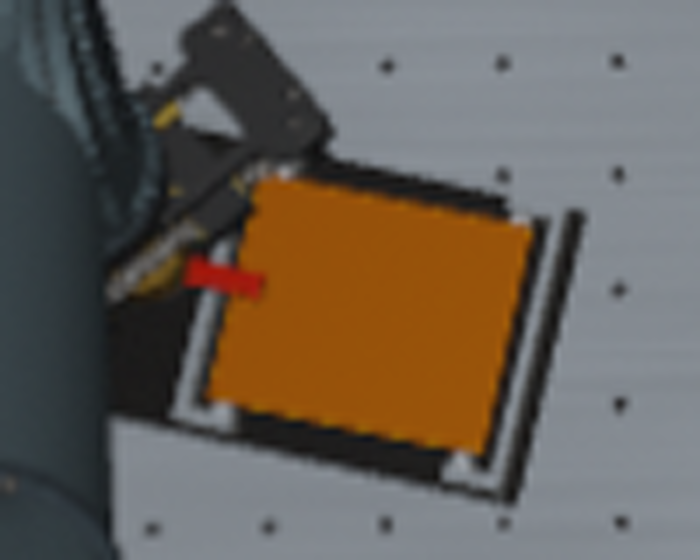

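View pics/w28.png

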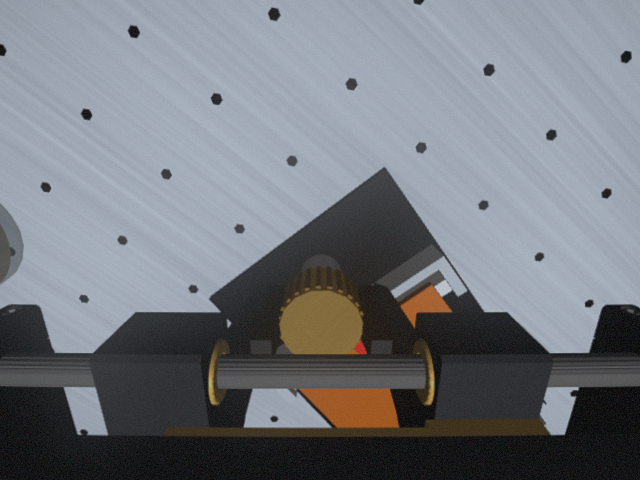

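step_arm(motion=[[[0,0,0],[1,0,0],1],[[0,0,0],[2,0,0],1],[[0,0,0],[2,0,0],1]])

```text
time: 34.95
eef_pos: [560.3, 321.8, 42.0]
tcp_rot: [0.343, 1.57, -2.148]
wrist_force: [-2.2, -1.7, 5.0]
grip_width: 35.1
```

```bash
python3 st.py s29; python3 st.py s30
```

```text
34.95 [560.26776617 321.78894483  42.01974373] -2.4909827696280504 [-0.87  0.82  0.42  1.67 -0.45  0.75 -1.16] [-2.2 -1.7  5. ] [-0.439  0.705  0.209] 35.107858308917955
35.0 [560.28026452 321.79640803  42.04196263] -2.4908187325958333 [-0.87  0.82  0.42  1.67 -0.45  0.75 -1.16] [-3.  -2.2  5.4] [-0.459  0.687  0.193] 35.38351861436767
```

step_arm(motion=[[[0,0,0],[1,0,0],1],[[0,0,0],[1,0,0],1]])

```text
time: 35.3
eef_pos: [560.3, 321.8, 42.0]
tcp_rot: [0.561, 1.571, -1.947]
wrist_force: [-2.8, -2.6, 5.4]
grip_width: 35.4
```

```bash
python3 st.py s31; python3 st.py s32
```

```text
35.3 [560.32089527 321.79822559  42.03968186] -2.50837178987838 [-0.88  0.82  0.42  1.67 -0.46  0.75 -1.17] [-2.8 -2.6  5.4] [-0.509  0.663  0.271] 35.36569150825016
35.35 [560.27756534 321.79934566  42.03135742] -2.5081648318434104 [-0.88  0.82  0.42  1.67 -0.46  0.75 -1.17] [-3.1 -2.8  5.1] [-0.46   0.684  0.241] 34.94147472240551
```

step_arm(motion=[[[0,0,0],[0,0,0],0.4],[[0,0,0],[0,0,0],0.4],[[0,0,0],[0,0,0],0.4],[[-0.01,0,0],[0,0,0],0.4],[[-0.03,0,0],[0,0,0],0.4],[[-0.06,0,0],[0,0,0],0.4],[[-0.1,0,0],[0,0,0],0.4],[[-0.15,0,0],[0,0,0],0.4],[[-0.18,0,0],[0,0,0],0.4]])

```text
time: 36.52
eef_pos: [561.5, 322.2, 225.9]
tcp_rot: [3.078, 1.566, 0.569]
wrist_force: [-0.2, -0.0, -0.8]
grip_width: 52.7
```

step_arm(motion=[[[0,0,0.03],[0,0,0],0.4],[[0,0,0.08],[0,0,0],0.4],[[0,0,0.13],[0,0,0],0.4],[[0,0,0.15],[0,0,0],0.4],[[0,0,0.15],[0,0,0],0.4]])

```text
time: 37.15
eef_pos: [439.0, 232.9, 222.8]
tcp_rot: [-2.429, 1.569, 1.345]
wrist_force: [-0.2, 0.1, -0.1]
grip_width: 52.8
```

```bash
python3 st.py s33
python3 - <<'E'
from plant import *
import cv2
p,d=camera("top"); cv2.imwrite("pics/t33.png",p[:,:,::-1]); cv2.imwrite("pics/t33c.png",cv2.resize(p[200:280,190:290,::-1],None,fx=7,fy=7,interpolation=2))
E
```

```text
37.15 [438.96187753 232.88025969 222.80102962] -2.5097647239370864 [-1.06  0.33  0.59  1.98 -0.24  0.9  -1.28] [-0.2  0.1 -0.1] [-0.047  0.124  0.017] 52.82018362324283
```

View pics/s33.png

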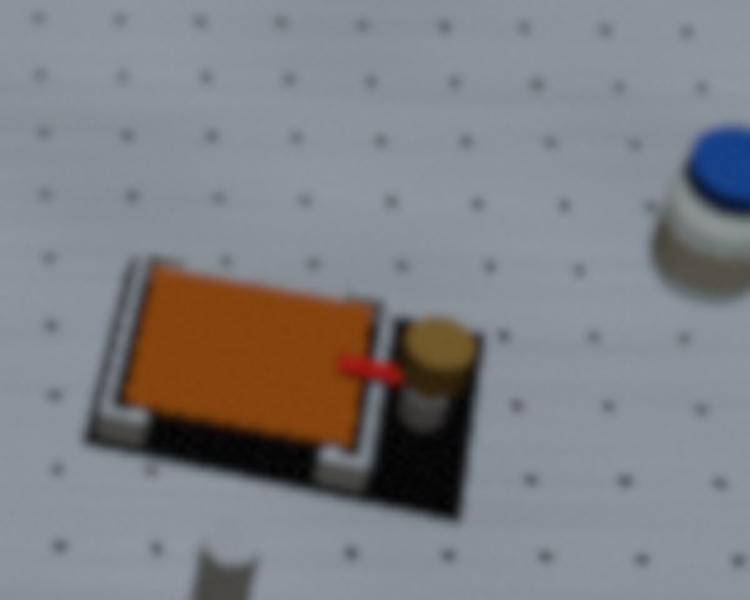

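View pics/t33.png

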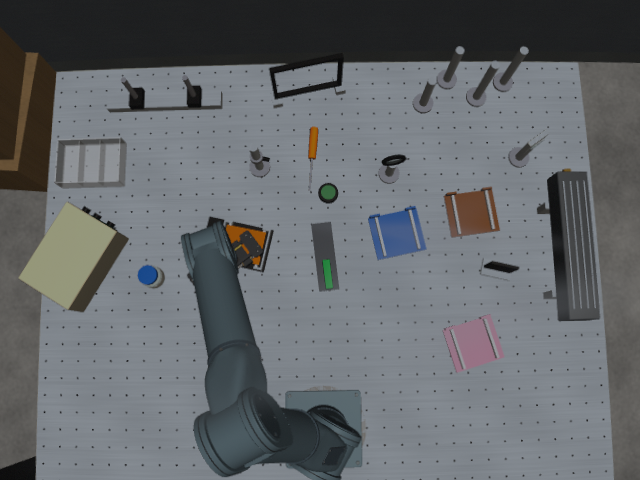

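Run:
```python
from plant import *
from h import *
s=sense();T=tool(s);P=camera_params("wrist")
p,d=camera("wrist"); cv2.imwrite("pics/w34.png",p[:,:,::-1])
hsv=cv2.cvtColor(p,cv2.COLOR_RGB2HSV); k=cv2.inRange(hsv,(0,170,90),(4,255,255))|cv2.inRange(hsv,(176,170,90),(179,255,255))
ct=max(cv2.findContours(k,0,1)[0],key=cv2.contourArea)
w=onplane(P,ct.reshape(-1,2),33,T)[:,:2].astype(np.float32); r=cv2.minAreaRect(w); b=cv2.boxPoints(r);print(r,b)
```

```text
((552.1065063476562, 289.7809753417969), (31.620439529418945, 11.099480628967285), 75.18347930908203) [[542.6982  275.91568]
 [553.42865 273.07724]
 [561.51483 303.64627]
 [550.78436 306.4847 ]]
```

View pics/w34.png

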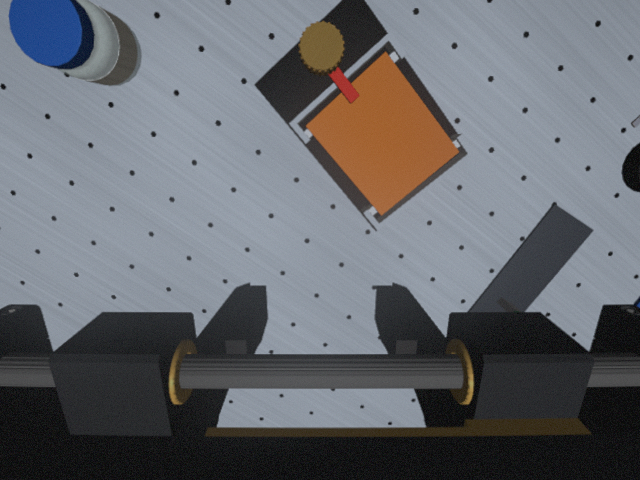

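Run:
```python
from plant import *
print(close_job())
```

```text
the job is handed in; nothing more can be done
None
```

The job is done and handed in at about 37 s. I carried the plate on the lifter blade from the blue rack to the nest and lowered it slowly onto the rails. Then I drew the blade out, laid the lifter flat on the open table near where it started, and turned the screw clockwise.

- **Plate:** the wrist and scene views show it level and same way up, about 25 mm high at its top, between the fences. It stayed in place when the blade came out, and the gripper came nowhere near the glass.
- **Screw:** torque was about 0.01–0.09 N m while the finger turned freely and rose to about 0.25 N m at the end. I added one last degree after the rise to be sure it was seated; by the spring rate the head was about 0.12 rad ahead, far below overtightening. The finger now lies over the plate at -1.83 rad, against -1.80 expected at the stop.
- **Other things:** in the last top view the other things look unmoved, but I checked them only by eye. The robot is clear of everything.
- **Small disagreement:** pose readings scattered by about 1 mm. The screw centre differed by about 1.5 mm between estimates, and I used a value between them. No check failed.

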